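# Rake a heap of sawn steel offcuts level in the drying tray

## Robot

A 7-joint arm with a two-finger parallel gripper is mounted at the origin on the work surface. World frame = base frame: x ahead of the robot, y to its left, z up, the work surface at z = 0. Lengths are in mm, angles in rad, forces in N, time in s.
With the tool pointing down it reaches from about 400 to 875 mm from the base axis. Payload 6.5 kg.
Tool frame: the origin (TCP) lies on the centre line of the jaws, within the pads' length; the fingertips stand manip.nose_length ahead of it and the grasp point (between the pads) lies 8 mm behind it (manip.nose_length is the distance from the TCP to the fingertips, in mm); y points along the fingers, z is the direction in which the jaws open and shut, and the axes are right-handed (so a half turn about y gives the same grasp; the last joint's range is limited). The gripper opens to 85 mm and grips with 20 to 120 N. Pads are 22 mm wide; open, the fingers measure 114 mm over their backs; the gripper's body (76 mm by 85 mm) begins 54 mm behind the grasp point. The pads swing forward as they close: fully open they stand 13 mm farther back than shut.
Start: joints at [1.13, 0.536, -0.004, 1.538, 0.003, 1.067, -0.071], TCP at [237.952, -604.871, 242.29] pointing down, gripper open.
Joint ranges: [-2.7, 2.7], [-0.37, 2.16], [-1.27, 1.26], [0.24, 2.4], [-1.31, 4.45], [0.19, 1.91], [-2.76, 2.76]. Speed limits (rad/s): [2.39, 2.39, 3.14, 3.14, 3.14, 3.14, 3.14].

## Interface

Orientations are given as a rotation vector (axis times angle).
In Python, from workcell import manip, camera, hand_in gives the robot as it stands.
- The arm moves only by the shell command python3 -m creep 'ROWS' [OPENING] [FORCE]. ROWS is JSON, a list of rows, each an object with "xyz": the shift along the tool's x, y, z normalised to -1 to 1, where 1 is 0.03 m, a list of three; "roll": the turn about the tool's y normalised to -1 to 1, where 1 is 0.12 rad. In form: [{"xyz": [tx, ty, tz], "roll": roll}, ...]. A call has 1 to 12 rows; each row shifts and turns the pose as measured when the row begins, along the tool's axes as they then stand; what a row does not reach is not made up. A row lasts 1/12 s, in which the tool goes at most 41.7 mm and 7.16 degrees, less where a joint would pass 70% of its speed; a pose out of reach is approached as far as the arm can. A call with a number of a shift or a turn outside -1 to 1 is refused whole. A call with a gripper value outside its range is refused whole. OPENING is the closure, from 0 (fully open) to 1 (shut), set as the call begins (- or left out, the last holds). The fingers move at their own pace and stop on an object; FORCE is the grip in N (left out, the last holds). Time passes only in rows, so rows that do not move let the fingers close. It gives the time, the measured TCP pose, the force and the opening at its end, in the units of the state.
- manip.observe(): the state, without advancing time (a new reading comes with each control period).
- camera(name): name is "side" or "top" or "wrist"; returns a dict with "frame" (384x512x3 uint8, blue, green, red), "fx", "fy", "cx", "cy" (pixels), "camera_from_world" (4x4, takes a point from world to camera coordinates). Camera axes: x right, y up, looking along -z (the intrinsics and any distortion apply to the point x, -y, -z); pixel columns grow to the right and rows downward; lengths in mm; the calibration is good to about 2 mm. A picture is of the moment at which its call begins. There is no depth.
- hand_in(): hands the job in, once; it reports no verdict.
The state is a dict: "t": time; "joint_positions": joint angles; "qd": joint speeds; "effort": joint torques, N m; "ee_pos": TCP position; "orientation": TCP orientation; "force": force on the tool from outside, world axes, zero at the start; "ft_torque": the same for the moment, N m; "gripper_width": finger opening in mm.
Only numpy, scipy, OpenCV 4.12 (cv2) and the standard library are available. Lean on these libraries where they do the work, as an engineer would, in place of code of your own. Each camera call takes 0.05 s, during which the arm holds its last target.

## Task

The freshly washed bar offcuts lie heaped at the far end of the steel drying tray. Take the rake from its rest, set its tines down gently on the tray floor, and rake the offcuts out into an even single layer: every one lying flat on the tray floor, none on end or on top of another, and at least two in each of the three thirds marked by the scribed lines. Touch the offcuts only with the rake, keep them in the tray, leave the mug and the tin alone, and finally hang the rake back on its rest.

Things in the scene. Friction and masses are not known exactly. Their poses are not given: they have to be found in the camera images.
- tray: Fixed open steel tray. Origin: centre of its underside, on the bench; x along its length to the far end, y across. Floor top 5 mm above the origin; inside 240 (x) by 160 mm (y); walls 4 mm thick, rim 35 mm above the bench. Dark scribed lines across the floor at x = -40 and +40 mm mark off the near, middle and far thirds; a piece belongs to the third its centre is in.
- rest: Fixed grey rake rest. Origin: centre of its underside, on the bench. Two upright forks, 8 mm thick, at x = -50 and +40 mm; seats 115 mm above the bench and 26 mm wide (y), flared tips up to 147 mm. The handle lies in both seats along x, the head hanging beyond the front fork (+x). 82 mm of handle are free between the forks.
- rake: Hand rake, about 300 g. Wooden handle along x, 18 mm wide (y), 20 mm high, from x = -122 to +53 mm. Origin: on its centreline where to grasp it; 125 mm above the bench when on the rest, within 10 mm of the rest's origin in plan. A gooseneck goes down to a head bar at x = 65 mm, 110 mm wide (y), underside 82 mm below the origin. Over 35 N of pressure on the tray would mark it.
- tines (a point): Midpoint of the row of tine tips: 65 mm ahead (x) of and 105 mm below the rake's origin. Six round tines, 6 mm thick, 20 mm between centres in a row along y, pointing down from the head bar.
- offcut1: Short offcut of square steel bar, 22 x 24 x 22 mm, 85 g. Origin at its centre. Starts on the tray floor in the nearer of two rows across, at tray x = 60 mm; the gap between the rows is 9 to 18 mm.
- offcut2: Short offcut of square steel bar, 22 x 24 x 22 mm, 85 g. Origin at its centre. Starts on the tray floor in the nearer of two rows across, at tray x = 60 mm; the gap between the rows is 9 to 18 mm.
- offcut3: Short offcut of square steel bar, 22 x 24 x 22 mm, 85 g. Origin at its centre. Starts on the tray floor in the nearer of two rows across, at tray x = 60 mm; the gap between the rows is 9 to 18 mm.
- offcut4: Short offcut of square steel bar, 22 x 24 x 22 mm, 85 g. Origin at its centre. Starts on the tray floor in the far row, at tray x = 100 mm.
- offcut5: Short offcut of square steel bar, 22 x 24 x 22 mm, 85 g. Origin at its centre. Starts on the tray floor in the far row, at tray x = 100 mm.
- offcut6: Short offcut of square steel bar, 22 x 24 x 22 mm, 85 g. Origin at its centre. Starts on the tray floor in the far row, at tray x = 100 mm.
- offcut7: Long offcut of square steel bar, 40 x 22 x 22 mm (long side x), 140 g. Origin at its centre. Starts on top, along tray x, bridging the two rows.
- offcut8: Long offcut of square steel bar, 40 x 22 x 22 mm (long side x), 140 g. Origin at its centre. Starts on top, along tray x, bridging the two rows.
- offcut9: Long offcut of square steel bar, 40 x 22 x 22 mm (long side x), 140 g. Origin at its centre. Starts on top, along tray x, bridging the two rows.
- mug: White mug, 76 mm wide, 90 mm high, standing on the bench; not to be disturbed. Origin: centre of its underside.
- tin: Plain metal tin, 70 mm wide, 100 mm high, standing on the bench; not to be disturbed. Origin: centre of its underside.

How it is judged (in metres and radians):
On the way, in this order (a step that is already met when the one before it is completed fails the run):
1. The held rake's tines rest on the tray floor (contact force between rake and tray above 0.5 N and contact force between the fingers and rake above 1 N and z of tines in the frame of tray below 0.012 m and x of tines in the frame of tray between -0.12 and 0.12 m and y of tines in the frame of tray between -0.08 and 0.08 m), for 0.15 s.
2. The offcuts lie in an even single layer: all on the tray floor, at least two in each third (z of offcut1 in the frame of tray between 0.014 and 0.023 m and z of offcut2 in the frame of tray between 0.014 and 0.023 m and z of offcut3 in the frame of tray between 0.014 and 0.023 m and z of offcut4 in the frame of tray between 0.014 and 0.023 m and z of offcut5 in the frame of tray between 0.014 and 0.023 m and z of offcut6 in the frame of tray between 0.014 and 0.023 m and z of offcut7 in the frame of tray between 0.014 and 0.023 m and z of offcut8 in the frame of tray between 0.014 and 0.023 m and z of offcut9 in the frame of tray between 0.014 and 0.023 m and ((x of offcut1 in the frame of tray below -0.04 m and x of any of offcut2, offcut3, offcut4, offcut5, offcut6, offcut7, offcut8, offcut9 in the frame of tray below -0.04 m) or (x of offcut2 in the frame of tray below -0.04 m and x of any of offcut3, offcut4, offcut5, offcut6, offcut7, offcut8, offcut9 in the frame of tray below -0.04 m) or (x of offcut3 in the frame of tray below -0.04 m and x of any of offcut4, offcut5, offcut6, offcut7, offcut8, offcut9 in the frame of tray below -0.04 m) or (x of offcut4 in the frame of tray below -0.04 m and x of any of offcut5, offcut6, offcut7, offcut8, offcut9 in the frame of tray below -0.04 m) or (x of offcut5 in the frame of tray below -0.04 m and x of any of offcut6, offcut7, offcut8, offcut9 in the frame of tray below -0.04 m) or (x of offcut6 in the frame of tray below -0.04 m and x of any of offcut7, offcut8, offcut9 in the frame of tray below -0.04 m) or (x of offcut7 in the frame of tray below -0.04 m and x of any of offcut8, offcut9 in the frame of tray below -0.04 m) or (x of offcut8 in the frame of tray below -0.04 m and x of offcut9 in the frame of tray below -0.04 m)) and ((x of offcut1 in the frame of tray between -0.04 and 0.04 m and (x of offcut2 in the frame of tray between -0.04 and 0.04 m or x of offcut3 in the frame of tray between -0.04 and 0.04 m or x of offcut4 in the frame of tray between -0.04 and 0.04 m or x of offcut5 in the frame of tray between -0.04 and 0.04 m or x of offcut6 in the frame of tray between -0.04 and 0.04 m or x of offcut7 in the frame of tray between -0.04 and 0.04 m or x of offcut8 in the frame of tray between -0.04 and 0.04 m or x of offcut9 in the frame of tray between -0.04 and 0.04 m)) or (x of offcut2 in the frame of tray between -0.04 and 0.04 m and (x of offcut3 in the frame of tray between -0.04 and 0.04 m or x of offcut4 in the frame of tray between -0.04 and 0.04 m or x of offcut5 in the frame of tray between -0.04 and 0.04 m or x of offcut6 in the frame of tray between -0.04 and 0.04 m or x of offcut7 in the frame of tray between -0.04 and 0.04 m or x of offcut8 in the frame of tray between -0.04 and 0.04 m or x of offcut9 in the frame of tray between -0.04 and 0.04 m)) or (x of offcut3 in the frame of tray between -0.04 and 0.04 m and (x of offcut4 in the frame of tray between -0.04 and 0.04 m or x of offcut5 in the frame of tray between -0.04 and 0.04 m or x of offcut6 in the frame of tray between -0.04 and 0.04 m or x of offcut7 in the frame of tray between -0.04 and 0.04 m or x of offcut8 in the frame of tray between -0.04 and 0.04 m or x of offcut9 in the frame of tray between -0.04 and 0.04 m)) or (x of offcut4 in the frame of tray between -0.04 and 0.04 m and (x of offcut5 in the frame of tray between -0.04 and 0.04 m or x of offcut6 in the frame of tray between -0.04 and 0.04 m or x of offcut7 in the frame of tray between -0.04 and 0.04 m or x of offcut8 in the frame of tray between -0.04 and 0.04 m or x of offcut9 in the frame of tray between -0.04 and 0.04 m)) or (x of offcut5 in the frame of tray between -0.04 and 0.04 m and (x of offcut6 in the frame of tray between -0.04 and 0.04 m or x of offcut7 in the frame of tray between -0.04 and 0.04 m or x of offcut8 in the frame of tray between -0.04 and 0.04 m or x of offcut9 in the frame of tray between -0.04 and 0.04 m)) or (x of offcut6 in the frame of tray between -0.04 and 0.04 m and (x of offcut7 in the frame of tray between -0.04 and 0.04 m or x of offcut8 in the frame of tray between -0.04 and 0.04 m or x of offcut9 in the frame of tray between -0.04 and 0.04 m)) or (x of offcut7 in the frame of tray between -0.04 and 0.04 m and (x of offcut8 in the frame of tray between -0.04 and 0.04 m or x of offcut9 in the frame of tray between -0.04 and 0.04 m)) or (x of offcut8 in the frame of tray between -0.04 and 0.04 m and x of offcut9 in the frame of tray between -0.04 and 0.04 m)) and ((x of offcut1 in the frame of tray above 0.04 m and x of any of offcut2, offcut3, offcut4, offcut5, offcut6, offcut7, offcut8, offcut9 in the frame of tray above 0.04 m) or (x of offcut2 in the frame of tray above 0.04 m and x of any of offcut3, offcut4, offcut5, offcut6, offcut7, offcut8, offcut9 in the frame of tray above 0.04 m) or (x of offcut3 in the frame of tray above 0.04 m and x of any of offcut4, offcut5, offcut6, offcut7, offcut8, offcut9 in the frame of tray above 0.04 m) or (x of offcut4 in the frame of tray above 0.04 m and x of any of offcut5, offcut6, offcut7, offcut8, offcut9 in the frame of tray above 0.04 m) or (x of offcut5 in the frame of tray above 0.04 m and x of any of offcut6, offcut7, offcut8, offcut9 in the frame of tray above 0.04 m) or (x of offcut6 in the frame of tray above 0.04 m and x of any of offcut7, offcut8, offcut9 in the frame of tray above 0.04 m) or (x of offcut7 in the frame of tray above 0.04 m and x of any of offcut8, offcut9 in the frame of tray above 0.04 m) or (x of offcut8 in the frame of tray above 0.04 m and x of offcut9 in the frame of tray above 0.04 m))), for 0.2 s.
At the end, for the whole second after the job is handed in: All nine offcuts at rest in the tray, centres under 18 mm above its floor (none on another, no long one on end), at least two centres in each third; the rake let go and still in both forks: within 20 mm lengthwise, 12 mm sideways, 6 mm in height of its seat, level to 0.15 rad (all of step 2 and linear speed of each of offcut1, offcut2, offcut3, offcut4, offcut5, offcut6, offcut7, offcut8, offcut9, rake below 0.02 m/s and x of rake in the frame of rest between -0.02 and 0.02 m and y of rake in the frame of rest between -0.012 and 0.012 m and z of rake in the frame of rest between 0.119 and 0.131 m and angle between rake's own z axis and vertical below 0.15 rad); the robot touches nothing.
It fails at once if The gripper or arm touches an offcut (contact force between any of the fingers, the arm and offcut1 above 0.5 N or contact force between any of the fingers, the arm and offcut2 above 0.5 N or contact force between any of the fingers, the arm and offcut3 above 0.5 N or contact force between any of the fingers, the arm and offcut4 above 0.5 N or contact force between any of the fingers, the arm and offcut5 above 0.5 N or contact force between any of the fingers, the arm and offcut6 above 0.5 N or contact force between any of the fingers, the arm and offcut7 above 0.5 N or contact force between any of the fingers, the arm and offcut8 above 0.5 N or contact force between any of the fingers, the arm and offcut9 above 0.5 N).
It fails at once if The rake is pressed on the tray with more than 35 N (contact force between rake and tray above 35 N).
It fails at once if The mug or the tin is disturbed (distance of any of mug, tin from where it was at the start of the episode above 0.015 m).
It fails at once if An offcut leaves the tray (horizontal distance between any of offcut1, offcut2, offcut3, offcut4, offcut5, offcut6, offcut7, offcut8, offcut9 and tray above 0.17 m).
It also fails if it takes over 72 s, if anything falls off the work surface, if the arm or the gripper's body presses on something with over 40 N, if the wrist force passes 120 N, or if a joint passes its speed limit or range.

## Working session

There is one attempt and no reset: what is moved stays moved. The work goes in short steps, Python scripts to look and compute and a shell command to move; the robot and the scene stay as the last step left them, time stands still between calls to the robot, and variables do not carry over. Pictures are saved under pics/ and viewed, and the job is handed in when it is done.

```bash
ls; mkdir -p pics; python3 - <<'E'
from workcell import manip, camera
import cv2
s=manip.observe(); print({k:(s[k]) for k in s}); print(manip.nose_length)
for n in ["side","top","wrist"]:
    c=camera(n); cv2.imwrite(f"pics/{n}0.png",c["frame"]); print(n,c["fx"],c["fy"],c["cx"],c["cy"],c["camera_from_world"], [k for k in c])
E
```

```text
pics
{'t': 0.0, 'joint_positions': array([ 1.12978458,  0.53715973, -0.00442579,  1.53888538,  0.00255811,
        1.06731628, -0.07120218]), 'qd': array([ 1.87571022e-04, -1.03278541e-06, -1.01170031e-03,  8.34622286e-04,
       -8.31755853e-04, -6.41016399e-05, -7.67797601e-04]), 'effort': array([-4.34842932e-04, -5.83422589e+01,  1.04871333e+00, -2.59105504e+01,
        1.23117480e-02,  9.50000016e-03, -2.16487103e-05]), 'ee_pos': array([ 237.72113048, -604.29720658,  241.41258659]), 'orientation': array([-0.38290385,  2.01844438, -2.01493217]), 'force': array([-0.39343853,  0.56202827, -0.48450302]), 'ft_torque': array([-0.01843327,  0.00922928,  0.03038198]), 'gripper_width': 85.83014576858001}
11.0
side 363.97807073912037 363.97807073912037 252.22453405100487 193.35950996721851 [[-9.94738627e-01 -1.01846216e-01 -1.10640420e-02  6.07917816e+02]
 [ 4.08951840e-02 -4.93788276e-01  8.68620010e-01 -1.32400334e+02]
 [-9.39289554e-02  8.63597410e-01  4.95355291e-01 -1.17174714e+03]
 [ 0.00000000e+00  0.00000000e+00  0.00000000e+00  1.00000000e+00]] ['frame', 'fx', 'fy', 'cx', 'cy', 'camera_from_world']
top 431.82664033054783 431.82664033054783 253.20894705655533 189.93976636615093 [[ 6.91853946e-03 -9.99916287e-01 -1.09339967e-02 -5.94133427e+00]
 [ 9.82124157e-01  4.73776047e-03  1.88174638e-01 -6.05638893e+02]
 [-1.88107083e-01 -1.20404360e-02  9.82074719e-01 -1.24082381e+03]
 [ 0.00000000e+00  0.00000000e+00  0.00000000e+00  1.00000000e+00]] ['frame', 'fx', 'fy', 'cx', 'cy', 'camera_from_world']
wrist 295.6149797798172 295.6149797798172 257.58909218710056 190.1569245614675 [[ 3.65872271e-01 -9.30662705e-01 -2.10011066e-03 -6.48691389e+02]
 [ 8.88885470e-01  3.50115097e-01 -2.95469186e-01  3.86260999e+01]
 [ 2.75717432e-01  1.06237224e-01  9.55349962e-01 -3.80359953e+02]
 [ 0.00000000e+00  0.00000000e+00  0.00000000e+00  1.00000000e+00]] ['frame', 'fx', 'fy', 'cx', 'cy', 'camera_from_world']
```

View pics/side0.png

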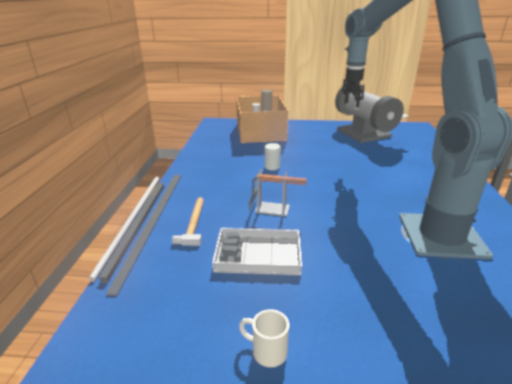

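View pics/top0.png

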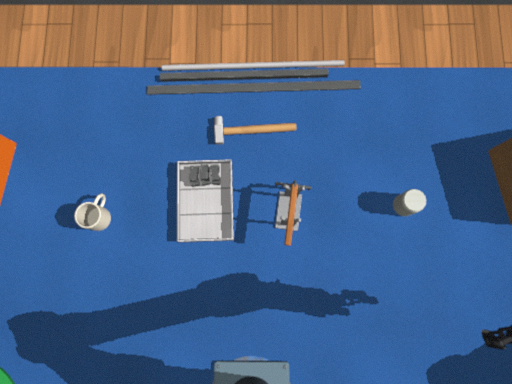

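View pics/wrist0.png

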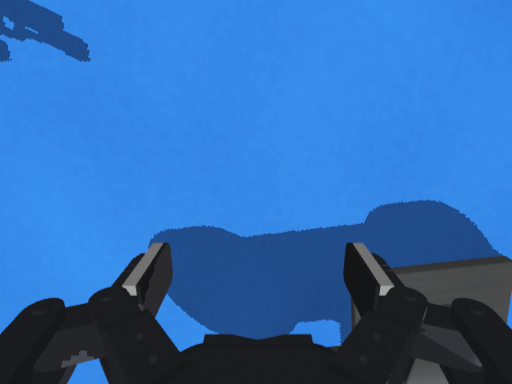

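The top view shows the tray around (205,200) with the heap at its far end, the rake on the rest around (292,210), the mug at (93,215) and the tin at (410,203). I'll measure these next.

```bash
cat > h.py <<'E'
import numpy as np, cv2
from workcell import manip, camera
from scipy.spatial.transform import Rotation as R
def ray(c,u,v):
    M=np.array(c["camera_from_world"]); d=np.array([(u-c["cx"])/c["fx"],-(v-c["cy"])/c["fy"],-1.])
    return -M[:3,:3].T@M[:3,3], M[:3,:3].T@d
def onplane(c,u,v,z):
    o,d=ray(c,u,v); return o+d*(z-o[2])/d[2]
def proj(c,p):
    M=np.array(c["camera_from_world"]); q=M[:3,:3]@np.asarray(p,float)+M[:3,3]
    return c["cx"]+c["fx"]*q[0]/-q[2], c["cy"]-c["fy"]*q[1]/-q[2]
def crop(c,u0,v0,u1,v1,k,name):
    f=c["frame"][v0:v1,u0:u1]; cv2.imwrite("pics/"+name,cv2.resize(f,None,fx=k,fy=k,interpolation=cv2.INTER_CUBIC))
def pose():
    s=manip.observe(); return s["t"],s["ee_pos"],R.from_rotvec(s["orientation"]).as_matrix(),s
E
python3 - <<'E'
from h import *
c=camera("top"); crop(c,165,150,325,255,5,"t1.png")
c=camera("side"); crop(c,200,160,320,285,5,"s1.png")
t,p,Rm,s=pose(); print(np.round(Rm,3))
E
```

```text
[[-0.931 -0.     0.366]
 [-0.366  0.001 -0.931]
 [ 0.    -1.    -0.001]]
```

View pics/t1.png

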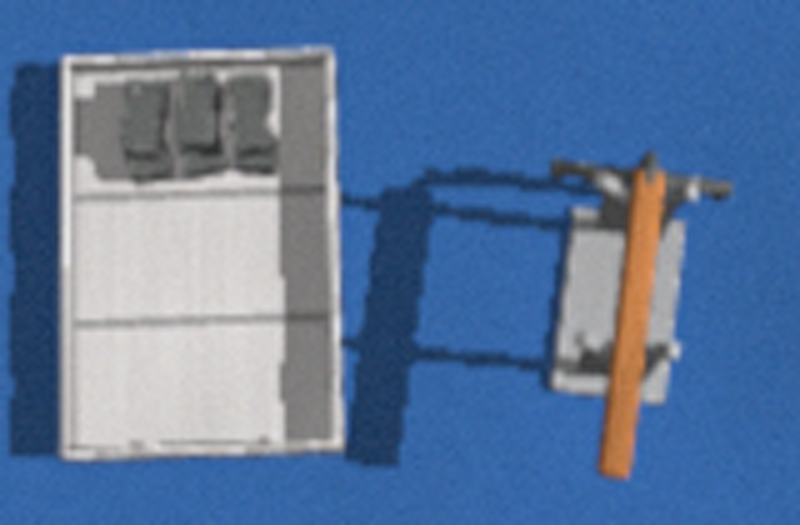

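View pics/s1.png

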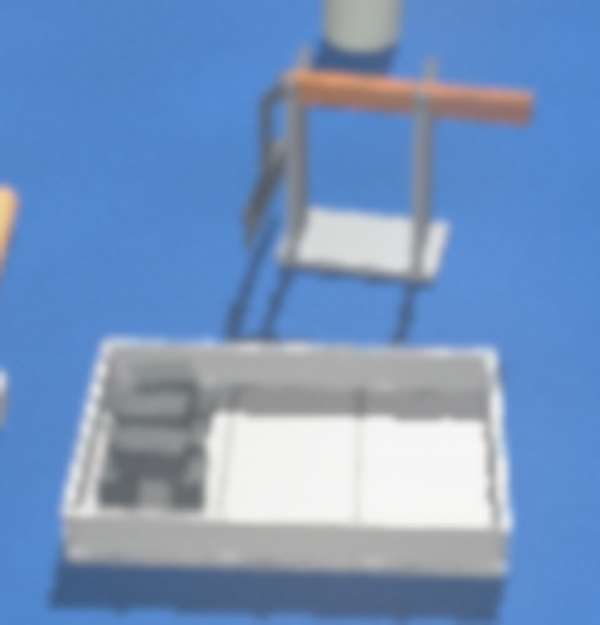

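```bash
cat > m1.py <<'E'
from h import *
c=camera("top"); f=c["frame"]
def full(px,py): return 165+(px+.5)/5-.5, 150+(py+.5)/5-.5
pts=[onplane(c,*full(*q),35)[:2] for q in [(62,57),(333,48),(343,452),(62,458)]]
print("tray corners",np.round(pts,1)); P=np.array(pts); print("centre",P.mean(0).round(1), "ax", (P[0]-P[3]).round(1),(P[1]-P[2]).round(1),"w",(P[0]-P[1]).round(1),(P[3]-P[2]).round(1))
for ln in [((75,196),(328,187)),((75,323),(330,315))]:
    print("line",[onplane(c,*full(*q),5)[:2].round(1) for q in ln])
# handle
hsv=cv2.cvtColor(f,cv2.COLOR_BGR2HSV); m=((hsv[...,0]<20)&(hsv[...,1]>110)).astype(np.uint8)
m[:, :265]=0;m[:,325:]=0;m[:170]=0;m[260:]=0
ys,xs=np.nonzero(m); W=np.array([onplane(c,x,y,135)[:2] for x,y in zip(xs,ys)])
ctr=W.mean(0); ax=np.linalg.svd(W-ctr)[2][0]; ax*=np.sign(ax[0]); s=(W-ctr)@ax
print("handle",ctr.round(1),ax.round(3),np.degrees(np.arctan2(ax[1],ax[0])),s.min(),s.max(),len(xs))
print("ends",(ctr+ax*s.min()).round(1),(ctr+ax*s.max()).round(1))
print("rake origin", (ctr+ax*(s.min()-0+122)).round(1),"from far end",(ctr+ax*(s.max()-53)).round(1))
# rest base corners z? 
for q in [(570,207),(685,222),(662,402),(550,388)]: print("base",onplane(c,*full(*q),6)[:2].round(1))
for q in [(93,215),(410,203)]: print(onplane(c,*q,90)[:2].round(1))
E
python3 m1.py
```

```text
tray corners [[700.3 235.2]
 [706.8  66.9]
 [457.   56.8]
 [452.4 225.2]]
centre [579.1 146. ] ax [247.9  10. ] [249.7  10.1] w [ -6.4 168.3] [ -4.6 168.5]
line [array([618.2, 229.3]), array([624.8,  70.5])]
line [array([538. , 226.1]), array([543.8,  67.9])]
handle [ 524.5 -109.3] [ 0.992 -0.129] -7.4106695127153515 -86.12590957355675 84.0423838543124 361
ends [439.1 -98.2] [ 607.9 -120.2]
rake origin [ 560.1 -114. ] from far end [ 555.3 -113.3]
base [612.5 -81.1]
base [ 603.4 -152.7]
base [ 491.  -137.1]
base [499.2 -68.3]
[522.9 462.9]
[ 563. -458.]
```

```bash
cat > go.py <<'E'
import sys
from h import *
# usage: go.py x y z [yaw of tool x deg]
t,p,Rm,s=pose(); tgt=np.array(list(map(float,sys.argv[1:4])))
d=Rm.T@(tgt-p); yaw=np.degrees(np.arctan2(Rm[1,0],Rm[0,0]))
print("t %.2f pos"%t,p.round(1),"yaw %.2f"%yaw,"tilt",np.degrees(np.arccos(min(1,-Rm[2,1]))).round(2),"F",s["force"].round(1),"w %.1f"%s["gripper_width"])
print("units xyz",(d/30).round(3), "world d",(tgt-p).round(1))
if len(sys.argv)>4:
    dy=(yaw-float(sys.argv[4])+180)%360-180; print("roll units %.3f"%(np.radians(dy)/0.12))
E
python3 go.py 557 -113.5 210 172.6; python3 - <<'E'
from h import *
c=camera("top")
def full(px,py): return 165+(px+.5)/5-.5, 150+(py+.5)/5-.5
o=np.array([579.1,146]); a=np.radians(2.25); A=np.array([[np.cos(a),np.sin(a)],[-np.sin(a),np.cos(a)]])
for q in [(147,82),(200,74),(253,76),(145,152),(202,148),(257,146)]: print("long z49",(A@(onplane(c,*full(*q),49)[:2]-o)).round(1))
for q in [(125,80),(275,140)]: print("sides z49",(A@(onplane(c,*full(*q),49)[:2]-o)).round(1))
for q in [(155,162),(210,160),(260,155),(155,180),(200,176),(255,172)]: print("row z27",(A@(onplane(c,*full(*q),27)[:2]-o)).round(1))
E
```

```text
t 0.30 pos [ 237.9 -604.7  242. ] yaw -158.52 tilt 0.03 F [ 1.4 -0.1 -0.6] w 85.6
units xyz [-15.893   1.072 -11.34 ] world d [319.1 491.2 -32. ]
roll units 4.200
long z49 [103.2  29.6]
long z49 [107.1  -2.9]
long z49 [104.7 -35.4]
long z49 [59.4 31.1]
long z49 [60.7 -3.6]
long z49 [ 60.8 -37.2]
sides z49 [105.   43.1]
sides z49 [ 64.1 -48.2]
row z27 [57.7 28.2]
row z27 [57.8 -5.9]
row z27 [ 59.9 -36.9]
row z27 [46.3 28.2]
row z27 [47.9  0.4]
row z27 [ 49.2 -33.6]
```

```bash
python3 -m creep '[{"xyz":[-0.95,0,-0.68],"roll":0},{"xyz":[-0.95,0,-0.68],"roll":0},{"xyz":[-0.95,0,-0.68],"roll":0},{"xyz":[-0.95,0,-0.68],"roll":0},{"xyz":[-0.95,0,-0.68],"roll":0},{"xyz":[-0.95,0,-0.68],"roll":0},{"xyz":[-0.95,0,-0.68],"roll":0},{"xyz":[-0.95,0,-0.68],"roll":0},{"xyz":[-0.95,0,-0.68],"roll":0},{"xyz":[-0.95,0,-0.68],"roll":0},{"xyz":[-0.95,0,-0.68],"roll":0},{"xyz":[-0.95,0,-0.68],"roll":0}]' 0 100; python3 go.py 557 -113.5 210 172.6
```

```text
t: 1.35
ee_pos: [470.2, -247.2, 240.5]
orientation: [-0.369, 2.021, -2.037]
force: [-0.3, -0.1, 0.5]
gripper_width: 85.2
t 1.35 pos [ 470.2 -247.2  240.5] yaw -159.59 tilt 0.47 F [-0.3 -0.1  0.5] w 85.2
units xyz [-4.269  0.975 -3.176] world d [ 86.8 133.7 -30.5]
roll units 4.045
```

```bash
python3 -m creep '[{"xyz":[-0.9,0.1,-0.7],"roll":0},{"xyz":[-0.9,0.1,-0.7],"roll":0},{"xyz":[-0.9,0.1,-0.7],"roll":0},{"xyz":[-0.8,0.1,-0.6],"roll":0},{"xyz":[-0.2,0.1,-0.2],"roll":0},{"xyz":[0,0,0],"roll":0.8},{"xyz":[0,0,0],"roll":0.8},{"xyz":[0,0,0],"roll":0.8},{"xyz":[0,0,0],"roll":0.8},{"xyz":[0,0,0],"roll":0.7},{"xyz":[0,0,0],"roll":0}]'; python3 go.py 557 -113.5 210 172.6; python3 - <<'E'
from h import *
c=camera("top"); crop(c,165,150,325,255,5,"t2.png")
c=camera("wrist"); cv2.imwrite("pics/w2.png",c["frame"]);
for p in [(435.9,-97.8,135),(557,-113.5,135),(609.6,-120.3,135)]: print(proj(c,p))
E
```

```text
t: 2.27
ee_pos: [551.4, -109.7, 224.7]
orientation: [-0.132, -2.158, 2.166]
force: [0.5, -0.0, -0.8]
gripper_width: 85.3
t 2.27 pos [ 551.4 -109.7  224.7] yaw 173.23 tilt 0.3 F [ 0.5 -0.  -0.8] w 85.3
units xyz [-0.198  0.49   0.102] world d [  5.6  -3.8 -14.7]
roll units 0.091
(np.float64(258.84911391308987), np.float64(320.06690223041403))
(np.float64(261.28390369831163), np.float64(191.42646677979417))
(np.float64(262.5649696272905), np.float64(122.36165388780243))
```

View pics/w2.png

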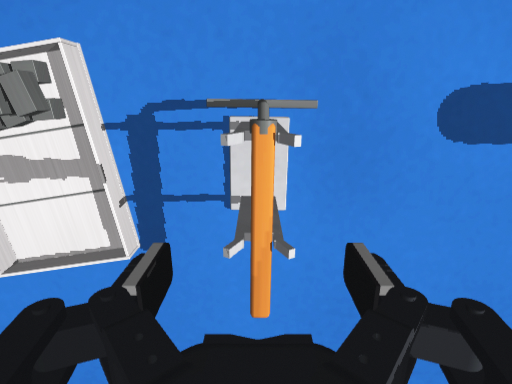

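The wrist view shows the handle running from (261,318) to (262,122), matching the projected estimate. The forks' tips are at v≈140 and v≈248, either side of the grasp point. I'll descend.

```bash
python3 -m creep '[{"xyz":[-0.2,0.5,0.1],"roll":0.04},{"xyz":[0,0.8,0],"roll":0},{"xyz":[0,0.8,0],"roll":0},{"xyz":[0,0.8,0],"roll":0},{"xyz":[0,0.4,0],"roll":0},{"xyz":[0,0,0],"roll":0}]'; python3 go.py 557 -113.5 117 172.6
```

```text
t: 2.87
ee_pos: [559.8, -116.1, 124.3]
orientation: [-0.122, -2.168, 2.178]
force: [-1.1, 0.3, 0.3]
gripper_width: 85.5
t 2.87 pos [ 559.8 -116.1  124.3] yaw 174.12 tilt 0.63 F [-1.1  0.3  0.3] w 85.5
units xyz [ 0.105  0.241 -0.077] world d [-2.8  2.6 -7.3]
roll units 0.221
```

```bash
python3 -m creep '[{"xyz":[0.1,0.24,-0.08],"roll":0.2},{"xyz":[0,0,0],"roll":0}]'; python3 go.py 557 -113.5 117 172.6;python3 -m creep '[{"xyz":[0,0,0],"roll":0},{"xyz":[0,0,0],"roll":0},{"xyz":[0,0,0],"roll":0},{"xyz":[0,0,0],"roll":0},{"xyz":[0,0,0],"roll":0},{"xyz":[0,0,0],"roll":0},{"xyz":[0,0,0],"roll":0},{"xyz":[0,0,0],"roll":0}]' 1 100;python3 go.py 557 -113.5 117 172.6
```

```text
t: 3.03
ee_pos: [556.7, -113.6, 116.6]
orientation: [-0.147, -2.156, 2.165]
force: [-0.3, 0.2, 0.1]
gripper_width: 85.5
t 3.03 pos [ 556.7 -113.6  116.6] yaw 172.74 tilt 0.58 F [-0.3  0.2  0.1] w 85.5
units xyz [-0.008 -0.012 -0.005] world d [0.3 0.1 0.4]
roll units 0.020
t: 3.7
ee_pos: [559.1, -114.0, 120.8]
orientation: [-0.153, -2.159, 2.169]
force: [0.4, -0.7, -1.1]
gripper_width: 16.3
t 3.70 pos [ 559.1 -114.   120.8] yaw 172.83 tilt 0.94 F [ 0.4 -0.7 -1.1] w 16.3
units xyz [ 0.072  0.127 -0.008] world d [-2.1  0.5 -3.8]
roll units 0.034
```

```bash
cat >> go.py <<'E'
print("R",Rm.round(3).tolist())
E
python3 -m creep '[{"xyz":[0,-0.4,0],"roll":0},{"xyz":[0,-0.8,0],"roll":0},{"xyz":[0,-0.8,0],"roll":0},{"xyz":[0,-0.4,0],"roll":0}]'; python3 go.py 516 143.5 190 182.25
```

```text
t: 4.03
ee_pos: [553.3, -112.8, 192.0]
orientation: [-0.138, -2.154, 2.162]
force: [1.2, -0.5, -2.9]
gripper_width: 16.3
t 4.03 pos [ 553.3 -112.8  192. ] yaw 172.86 tilt 0.27 F [ 1.2 -0.5 -2.9] w 16.3
units xyz [ 2.296  0.031 -8.324] world d [-37.3 256.3  -2. ]
roll units -1.366
R [[-0.992, 0.003, -0.124], [0.124, -0.004, -0.992], [-0.003, -1.0, 0.004]]
```

```bash
python3 -m creep '[{"xyz":[0.25,0,-0.5],"roll":0},{"xyz":[0.25,0,-0.9],"roll":-0.2},{"xyz":[0.25,0,-0.9],"roll":-0.2},{"xyz":[0.25,0,-0.9],"roll":-0.2},{"xyz":[0.25,0,-0.9],"roll":-0.2},{"xyz":[0.25,0,-0.9],"roll":-0.2},{"xyz":[0.25,0,-0.9],"roll":-0.2},{"xyz":[0.1,0,-0.9],"roll":-0.2},{"xyz":[0,0,-0.5],"roll":0},{"xyz":[0,0,0],"roll":0}]'; python3 go.py 516 143.5 190 182.25
```

```text
t: 4.87
ee_pos: [521.4, 108.0, 203.3]
orientation: [-0.001, 2.164, -2.199]
force: [-0.9, 0.5, -3.7]
gripper_width: 15.9
t 4.87 pos [521.4 108.  203.3] yaw -177.67 tilt 2.44 F [-0.9  0.5 -3.7] w 15.9
units xyz [ 0.148  0.416 -1.197] world d [ -5.4  35.5 -13.3]
roll units 0.011
R [[-0.998, 0.04, 0.04], [-0.041, -0.015, -0.999], [-0.039, -0.999, 0.017]]
```

```bash
python3 -m creep '[{"xyz":[0,0,-0.3],"roll":0},{"xyz":[0,0,-0.3],"roll":0},{"xyz":[0,0,-0.2],"roll":0},{"xyz":[0,0,-0.2],"roll":0}]'; python3 go.py 516 143.5 190 182.25; python3 - <<'E'
from h import *
c=camera("top"); crop(c,165,150,325,255,5,"t3.png")
c=camera("side"); crop(c,200,130,320,285,5,"s3.png")
c=camera("wrist"); cv2.imwrite("pics/w3.png",c["frame"])
E
python3 go.py 516 143.5 190 182.25
```

```text
t: 5.2
ee_pos: [519.6, 137.5, 203.5]
orientation: [0.001, 2.163, -2.204]
force: [0.6, -0.2, -2.7]
gripper_width: 15.8
t 5.20 pos [519.6 137.5 203.5] yaw -177.84 tilt 2.44 F [ 0.6 -0.2 -2.7] w 15.8
units xyz [ 0.131  0.441 -0.213] world d [ -3.6   6.  -13.5]
roll units -0.013
R [[-0.999, 0.039, 0.037], [-0.038, -0.018, -0.999], [-0.038, -0.999, 0.019]]
t 5.35 pos [519.6 137.6 203.4] yaw -177.77 tilt 2.43 F [ 0.   0.  -2.7] w 16.2
units xyz [ 0.13   0.437 -0.209] world d [ -3.6   5.9 -13.4]
roll units -0.003
R [[-0.999, 0.039, 0.038], [-0.039, -0.017, -0.999], [-0.038, -0.999, 0.019]]
```

View pics/s3.png

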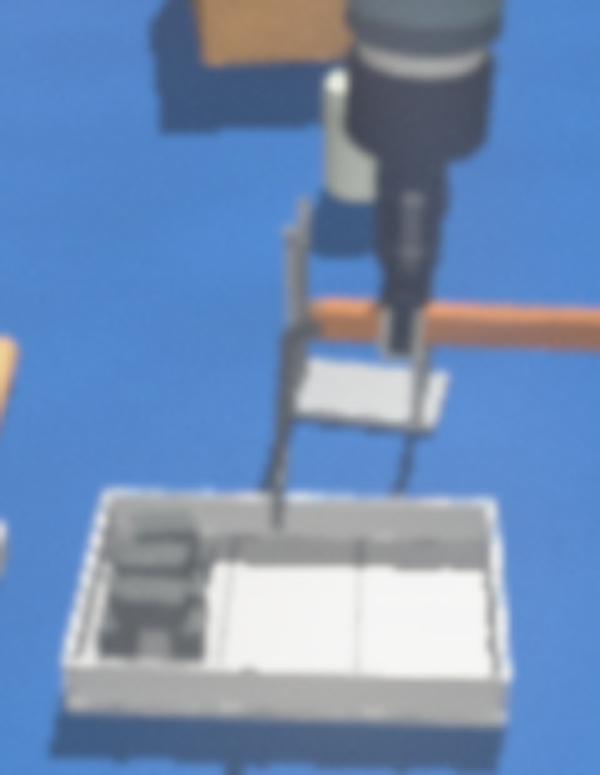

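View pics/w3.png

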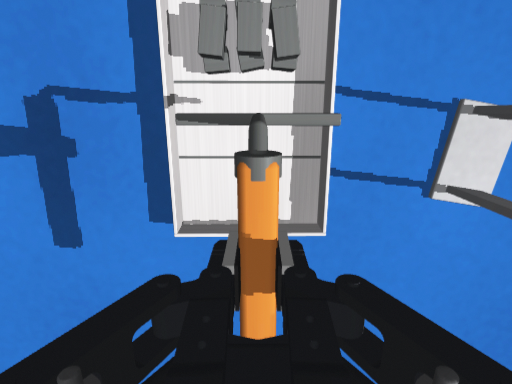

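```bash
cat > tn.py <<'E'
import sys
from h import *
O=np.array([579.1,146,0]); a=np.radians(2.25); A=np.array([[np.cos(a),np.sin(a),0],[-np.sin(a),np.cos(a),0],[0,0,1]])
def st(off=(63,101)):
    t,p,Rm,s=pose(); rx=-Rm[:,0]; dn=Rm[:,1]; ry=-Rm[:,2]
    tip=p+off[0]*rx+off[1]*dn
    print("t %.2f TCP"%t,p.round(1),"tines(tray)",(A@(tip-O)).round(1),"yaw_rel %.2f"%(np.degrees(np.arctan2(rx[1],rx[0]))-2.25),"pitchup %.2f roll %.2f"%(np.degrees(rx[2]),np.degrees(ry[2])),"F",s["force"].round(1),"w %.1f"%s["gripper_width"])
    return t,p,Rm,tip
if __name__=="__main__":
    t,p,Rm,tip=st()
    if len(sys.argv)>1:
        tg=np.array(list(map(float,sys.argv[1:4]))); w=O+A.T@tg
        print("units",((Rm.T@(w-tip))/30).round(3))
E
python3 tn.py 0 0 20
```

```text
t 5.35 TCP [519.6 137.6 203.4] tines(tray) [  7.   -8.  104.9] yaw_rel -0.02 pitchup 2.18 roll -1.08 F [ 0.   0.  -2.7] w 16.2
units [ 0.342  2.812 -0.319]
```

```bash
python3 -m creep '[{"xyz":[0.1,0.5,-0.1],"roll":0},{"xyz":[0.1,0.5,-0.1],"roll":0},{"xyz":[0.1,0.5,-0.1],"roll":0},{"xyz":[0,0.5,0],"roll":0},{"xyz":[0,0.4,0],"roll":0},{"xyz":[0,0,0],"roll":0}]'; python3 tn.py 0 0 8
```

```text
t: 5.85
ee_pos: [515.6, 140.1, 129.4]
orientation: [0.012, 2.162, -2.207]
force: [-0.9, 0.2, -2.8]
gripper_width: 16.6
t 5.85 TCP [515.6 140.1 129.4] tines(tray) [ 3.5 -6.1 31.1] yaw_rel -0.45 pitchup 2.39 roll -1.22 F [-0.9  0.2 -2.8] w 16.6
units [ 0.15   0.76  -0.218]
```

```bash
python3 -m creep '[{"xyz":[0.1,0.3,-0.2],"roll":-0.05},{"xyz":[0,0.25,0],"roll":0},{"xyz":[0,0,0],"roll":0}]'; python3 tn.py 0 0 6; python3 - <<'E'
from h import *
c=camera("side"); crop(c,200,160,320,285,5,"s4.png")
c=camera("wrist"); cv2.imwrite("pics/w4.png",c["frame"])
E
```

```text
t: 6.1
ee_pos: [513.9, 144.6, 112.0]
orientation: [0.009, 2.159, -2.206]
force: [-0.0, -0.7, -3.2]
gripper_width: 15.9
t 6.10 TCP [513.9 144.6 112. ] tines(tray) [ 2.  -1.3 13.8] yaw_rel -0.22 pitchup 2.43 roll -1.27 F [-0.  -0.7 -3.2] w 15.9
units [ 0.078  0.257 -0.05 ]
```

View pics/s4.png

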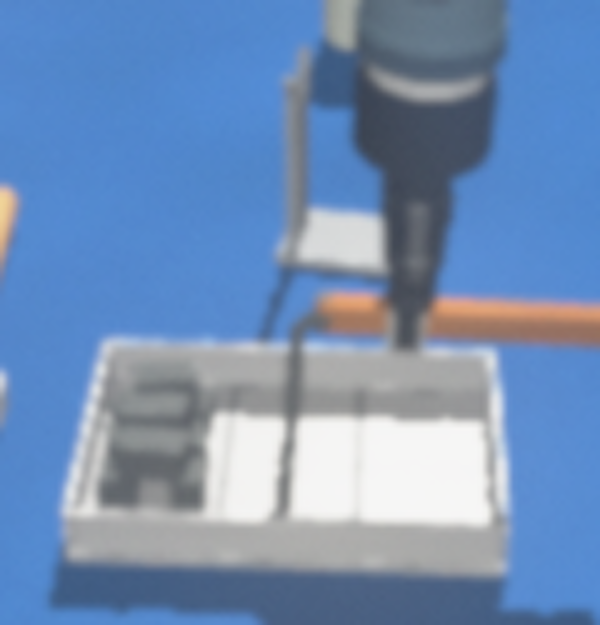

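View pics/w4.png

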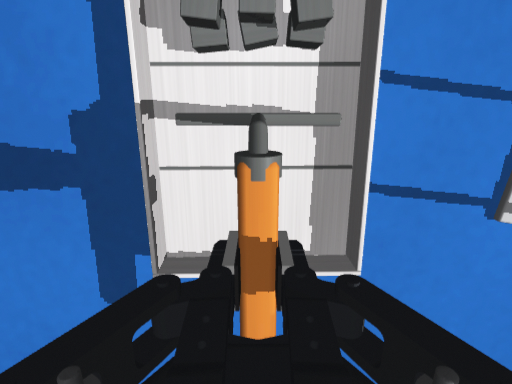

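The tines hang in the middle third, between the scribed lines (v≈64 and 167 in the wrist view), and just above the floor. I'll lower them gently.

```bash
for i in 1; do python3 -m creep '[{"xyz":[0,0.1,0],"roll":0},{"xyz":[0,0.06,0],"roll":0}]'; done; python3 tn.py 0 0 5
```

```text
t: 6.37
ee_pos: [515.7, 145.4, 109.3]
orientation: [0.012, 2.159, -2.202]
force: [0.1, 0.0, -4.9]
gripper_width: 16.3
t 6.37 TCP [515.7 145.4 109.3] tines(tray) [ 4.2 -0.4 11.4] yaw_rel -0.21 pitchup 2.65 roll -1.19 F [ 0.1  0.  -4.9] w 16.3
units [ 0.15   0.206 -0.019]
```

```bash
python3 -m creep '[{"xyz":[0,0.06,0],"roll":0}]'; python3 tn.py 0 0 5
```

```text
t: 6.45
ee_pos: [516.2, 145.4, 107.8]
orientation: [0.014, 2.159, -2.202]
force: [-0.0, -0.2, -3.2]
gripper_width: 16.1
t 6.45 TCP [516.2 145.4 107.8] tines(tray) [ 4.8 -0.4  9.9] yaw_rel -0.22 pitchup 2.70 roll -1.17 F [-0.  -0.2 -3.2] w 16.1
units [ 0.167  0.155 -0.016]
```

```bash
python3 -m creep '[{"xyz":[0,0.06,0],"roll":0}]'; python3 tn.py 0 0 5
```

```text
t: 6.53
ee_pos: [516.5, 145.4, 106.1]
orientation: [0.014, 2.159, -2.201]
force: [0.9, -0.0, -4.5]
gripper_width: 16.3
t 6.53 TCP [516.5 145.4 106.1] tines(tray) [ 5.2 -0.5  8.3] yaw_rel -0.22 pitchup 2.73 roll -1.17 F [ 0.9 -0.  -4.5] w 16.3
units [ 0.178  0.1   -0.017]
```

```bash
python3 -m creep '[{"xyz":[0,0.05,0],"roll":0}]'; python3 tn.py 0 0 5
```

```text
t: 6.62
ee_pos: [516.7, 145.4, 104.6]
orientation: [0.015, 2.158, -2.201]
force: [-3.6, -1.9, 2.8]
gripper_width: 16.1
t 6.62 TCP [516.7 145.4 104.6] tines(tray) [ 5.4 -0.5  6.8] yaw_rel -0.22 pitchup 2.74 roll -1.17 F [-3.6 -1.9  2.8] w 16.1
units [ 0.182  0.05  -0.018]
```

```bash
python3 -m creep '[{"xyz":[0,0.05,0],"roll":0}]'; python3 tn.py 0 0 5
```

```text
t: 6.7
ee_pos: [516.6, 145.0, 103.6]
orientation: [0.014, 2.158, -2.202]
force: [-6.9, -3.5, 14.3]
gripper_width: 15.9
t 6.70 TCP [516.6 145.  103.6] tines(tray) [ 5.2 -0.9  5.7] yaw_rel -0.23 pitchup 2.72 roll -1.20 F [-6.9 -3.5 14.3] w 15.9
units [ 0.174  0.015 -0.03 ]
```

```bash
python3 -m creep '[{"xyz":[0,0.04,0],"roll":0}]'; python3 tn.py 0 0 5
```

```text
t: 6.78
ee_pos: [516.8, 145.0, 103.4]
orientation: [0.015, 2.158, -2.202]
force: [-7.3, -2.6, 17.2]
gripper_width: 16.5
t 6.78 TCP [516.8 145.  103.4] tines(tray) [ 5.4 -0.9  5.6] yaw_rel -0.24 pitchup 2.74 roll -1.21 F [-7.3 -2.6 17.2] w 16.5
units [ 0.181  0.009 -0.031]
```

```bash
python3 -m creep '[{"xyz":[0,-0.01,0],"roll":0},{"xyz":[0,-0.01,0],"roll":0}]'; python3 tn.py 0 0 5
```

```text
t: 6.95
ee_pos: [517.7, 145.8, 105.2]
orientation: [0.017, 2.158, -2.199]
force: [-0.2, 0.0, -3.5]
gripper_width: 16.2
t 6.95 TCP [517.7 145.8 105.2] tines(tray) [ 6.7 -0.   7.5] yaw_rel -0.23 pitchup 2.89 roll -1.14 F [-0.2  0.  -3.5] w 16.2
units [ 0.226  0.073 -0.002]
```

```bash
python3 -m creep '[{"xyz":[0,-0.6,0],"roll":0},{"xyz":[0,-0.8,0],"roll":0},{"xyz":[0,-0.8,0],"roll":0},{"xyz":[0,-0.3,0],"roll":0}]'; python3 tn.py 75 0 85
```

```text
t: 7.28
ee_pos: [511.2, 146.1, 179.0]
orientation: [0.009, 2.159, -2.206]
force: [1.0, -0.2, -3.0]
gripper_width: 16.4
t 7.28 TCP [511.2 146.1 179. ] tines(tray) [-0.6  0.3 80.8] yaw_rel -0.21 pitchup 2.45 roll -1.28 F [ 1.  -0.2 -3. ] w 16.4
units [-2.523e+00 -3.300e-02  1.000e-03]
```

```bash
python3 -m creep '[{"xyz":[-0.5,-0.05,0],"roll":-0.02},{"xyz":[-0.7,-0.05,0],"roll":0},{"xyz":[-0.6,0,0],"roll":0},{"xyz":[-0.3,0,0],"roll":0},{"xyz":[0,0,0],"roll":0}]'; python3 tn.py 75 0 85; python3 - <<'E'
from h import *
c=camera("wrist"); cv2.imwrite("pics/w5.png",c["frame"]);crop(c,130,0,400,200,2.9,"w5c.png")
c=camera("top"); crop(c,165,150,325,255,5,"t5.png")
E
```

```text
t: 7.7
ee_pos: [575.8, 148.3, 185.2]
orientation: [0.007, 2.156, -2.204]
force: [0.3, 0.1, -3.5]
gripper_width: 16.8
t 7.70 TCP [575.8 148.3 185.2] tines(tray) [64.2  0.  87.1] yaw_rel -0.05 pitchup 2.54 roll -1.30 F [ 0.3  0.1 -3.5] w 16.8
units [-0.358  0.087 -0.001]
```

View pics/w5c.png

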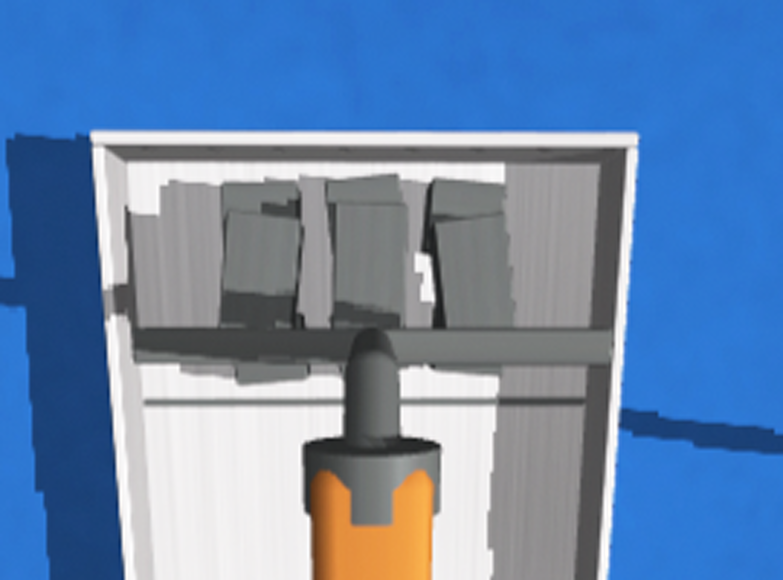

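View pics/t5.png

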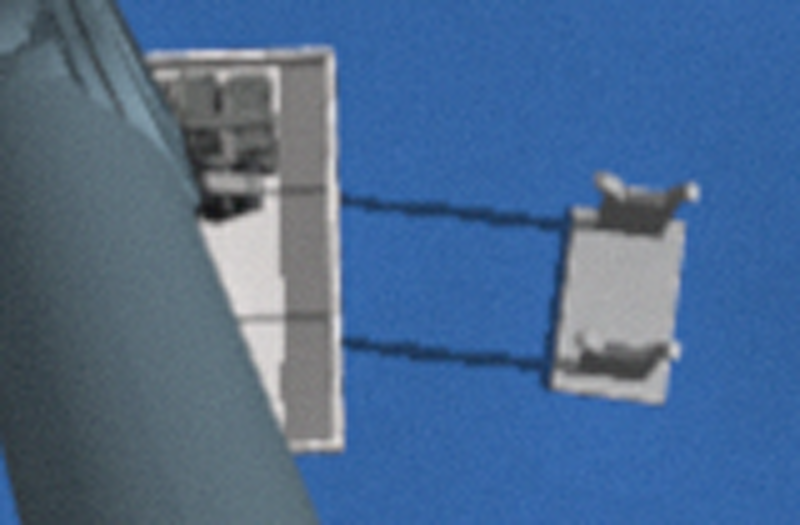

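```bash
python3 - <<'E'
from h import *
from tn import O,A
c=camera("wrist"); f=lambda x,y:(130+(x+.5)/2.9-.5,(y+.5)/2.9-.5)
T=lambda q,z:(A@(onplane(c,*f(*q),z)-O)).round(1)
print("rim far",T((95,132),35),T((637,132),35),T((365,162),5), "line40",T((365,401),5))
for q in [(265,212),(370,203),(470,215)]: print("long far",T(q,49))
for q in [(258,292),(370,303)]: print("longs",T(q,49))
for q in [(260,184),(363,178),(470,183),(225,200),(505,200)]: print("short far",T(q,27))
for q in [(270,380),(460,372)]: print("near row near", T(q,27),T(q,5))
print(proj(c,O+A.T@np.array([64,0,87])))
E
```

```text
rim far [120.9  82.5  35. ] [121.4 -82.4  35. ] [117.8   0.4   5. ] line40 [37.8  0.7  5. ]
long far [96.6 30.7 49. ]
long far [99.2 -0.3 49. ]
long far [ 95.9 -30.   49. ]
longs [74.1 33.5 49. ]
longs [70.8 -0.2 49. ]
short far [107.6  34.   27. ]
short far [109.4   1.4  27. ]
short far [108.  -32.6  27. ]
short far [102.8  45.3  27. ]
short far [103.  -43.9  27. ]
near row near [46.7 32.8 27. ] [45.4 34.8  5. ]
near row near [ 49.1 -30.9  27. ] [ 48.  -33.6   5. ]
(np.float64(258.03209793297907), np.float64(112.23256884389073))
```

```bash
python3 - <<'E'
from h import *
from tn import *
c=camera("wrist")
for v in (113.5,124.5): print((A@(onplane(c,258,v,112)-O)).round(1),(A@(onplane(c,258,v,118)-O)).round(1))
print((A@(onplane(c,176,119,115)-O)).round(1),(A@(onplane(c,341,119,115)-O)).round(1))
st()
E
```

```text
[ 62.6   0.8 112. ] [ 62.7   0.9 118. ]
[ 55.3   0.8 112. ] [ 55.6   0.9 118. ]
[ 59.2  55.8 115. ] [ 59.  -55.4 115. ]
t 7.90 TCP [572.8 148.5 185. ] tines(tray) [60.9  0.5 86.7] yaw_rel 0.03 pitchup 2.37 roll -1.33 F [ 0.3  0.6 -3.2] w 15.9
```

```bash
python3 -m creep '[{"xyz":[-0.6,0,0],"roll":0},{"xyz":[-0.6,0,0],"roll":0},{"xyz":[-0.4,0,0],"roll":0},{"xyz":[0,0,0],"roll":0}]'; python3 tn.py 109 0 50
```

```text
t: 8.23
ee_pos: [616.9, 150.8, 185.7]
orientation: [-0.007, 2.156, -2.208]
force: [-0.1, -0.0, -3.3]
gripper_width: 16.6
t 8.23 TCP [616.9 150.8 185.7] tines(tray) [104.5   1.1  87. ] yaw_rel 0.21 pitchup 2.03 roll -1.41 F [-0.1 -0.  -3.3] w 16.6
units [-0.107  1.238  0.007]
```

```bash
python3 -m creep '[{"xyz":[-0.1,0.4,0],"roll":0},{"xyz":[0,0.5,0],"roll":0},{"xyz":[0,0.3,0],"roll":0},{"xyz":[0,0,0],"roll":0}]'; python3 tn.py 109 0 34
```

```text
t: 8.57
ee_pos: [618.1, 150.6, 146.4]
orientation: [-0.012, 2.157, -2.209]
force: [-0.6, 0.7, -2.7]
gripper_width: 16.1
t 8.57 TCP [618.1 150.6 146.4] tines(tray) [105.4   0.9  47.6] yaw_rel 0.30 pitchup 1.89 roll -1.40 F [-0.6  0.7 -2.7] w 16.1
units [-0.105  0.456  0.019]
```

```bash
python3 -m creep '[{"xyz":[-0.2,0,0],"roll":0},{"xyz":[-0.05,0.25,0],"roll":0},{"xyz":[0,0.15,0],"roll":0}]'; python3 tn.py 110 0 34;  python3 - <<'E'
from h import *
c=camera("wrist"); crop(c,130,0,400,200,2.9,"w6.png")
c=camera("side"); crop(c,200,200,320,285,6,"s6.png")
E
```

```text
t: 8.82
ee_pos: [625.4, 151.0, 134.0]
orientation: [-0.014, 2.156, -2.209]
force: [-0.6, -0.2, -4.1]
gripper_width: 16.2
t 8.82 TCP [625.4 151.  134. ] tines(tray) [112.6   1.1  35.1] yaw_rel 0.35 pitchup 1.83 roll -1.41 F [-0.6 -0.2 -4.1] w 16.2
units [0.089 0.035 0.035]
```

View pics/w6.png

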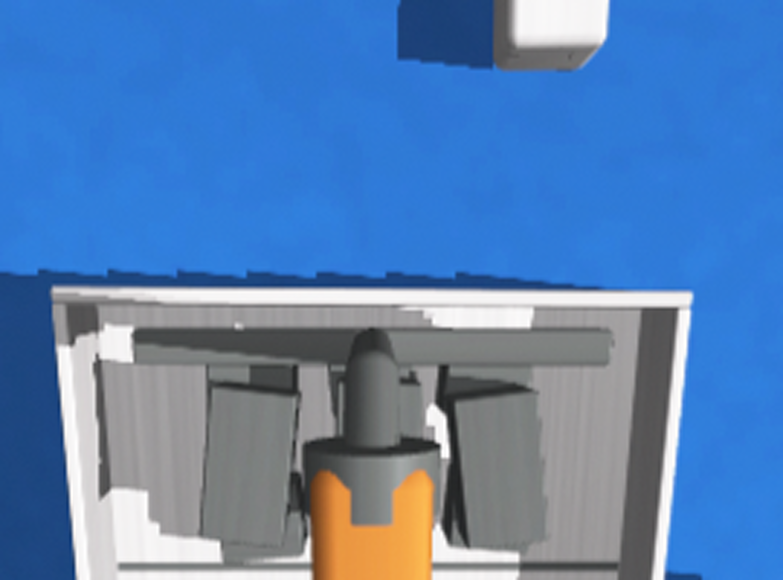

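View pics/s6.png

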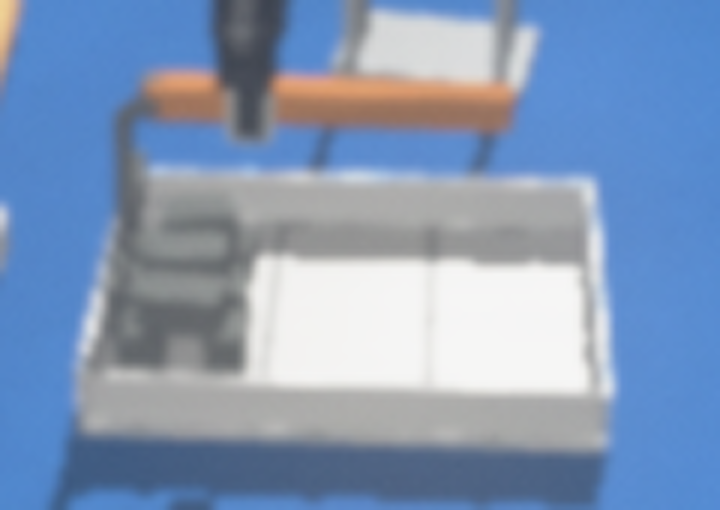

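```bash
python3 -m creep '[{"xyz":[0.2,0.04,0.02],"roll":0},{"xyz":[0.25,0.02,0],"roll":0},{"xyz":[0.25,0.02,0],"roll":0},{"xyz":[0.25,0.02,0],"roll":0}]'; python3 tn.py 45 0 34
```

```text
t: 9.25
ee_pos: [599.0, 149.2, 131.9]
orientation: [-0.003, 2.155, -2.203]
force: [3.7, -0.1, -2.5]
gripper_width: 16.1
t 9.25 TCP [599.  149.2 131.9] tines(tray) [87.1  0.5 33.6] yaw_rel 0.30 pitchup 2.33 roll -1.31 F [ 3.7 -0.1 -2.5] w 16.1
units [ 1.402 -0.07   0.01 ]
```

```bash
python3 -m creep '[{"xyz":[0.25,0,0],"roll":0},{"xyz":[0.25,0,0],"roll":0},{"xyz":[0.25,0,0],"roll":0}]'; python3 tn.py 45 0 34;  python3 - <<'E'
from h import *
c=camera("wrist"); crop(c,130,0,400,200,2.9,"w7.png")
c=camera("side"); crop(c,200,200,320,285,6,"s7.png")
E
```

```text
t: 9.5
ee_pos: [575.8, 148.5, 132.9]
orientation: [0.003, 2.154, -2.199]
force: [-1.2, -0.2, -2.1]
gripper_width: 16.4
t 9.50 TCP [575.8 148.5 132.9] tines(tray) [64.4  0.8 35. ] yaw_rel 0.29 pitchup 2.62 roll -1.24 F [-1.2 -0.2 -2.1] w 16.4
units [0.647 0.003 0.022]
```

View pics/w7.png

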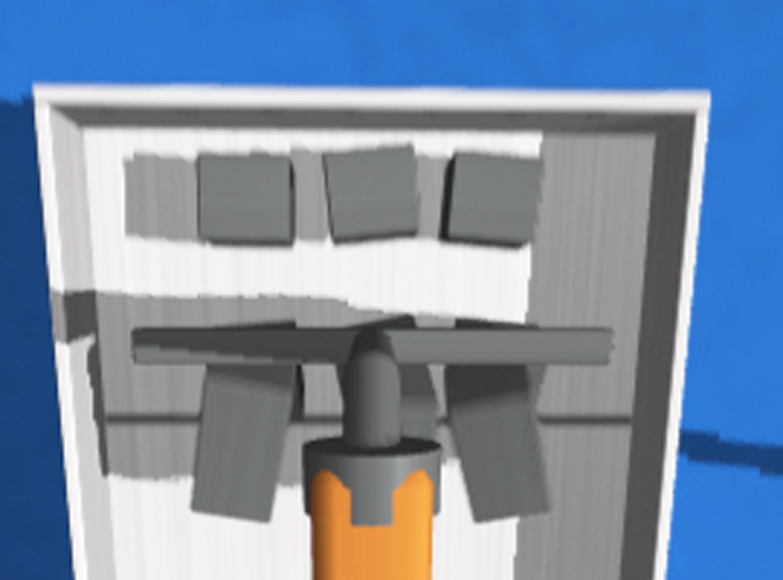

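View pics/s7.png

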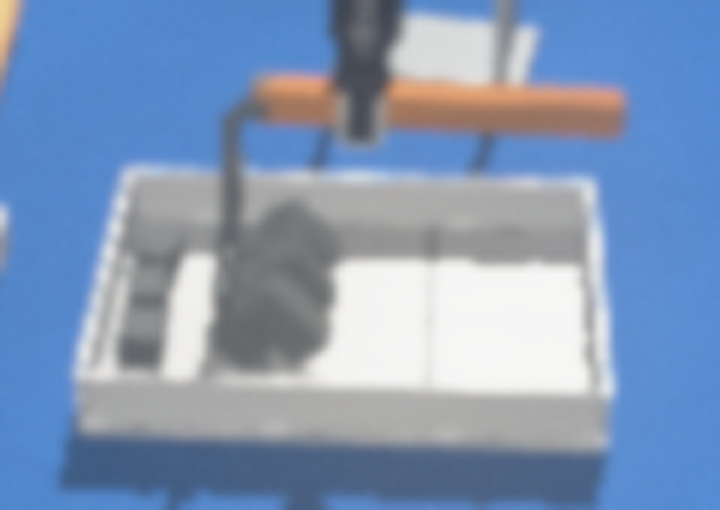

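The longs have tipped nose-down over the near row, and the far row stays put. I'll keep pulling.

```bash
python3 -m creep '[{"xyz":[0.25,0.02,0.02],"roll":0},{"xyz":[0.25,0.02,0],"roll":0},{"xyz":[0.1,0,0],"roll":0}]'; python3 tn.py 45 0 34;  python3 - <<'E'
from h import *
c=camera("wrist"); crop(c,130,0,400,200,2.9,"w8.png")
c=camera("side"); crop(c,200,200,320,285,6,"s8.png")
E
```

```text
t: 9.85
ee_pos: [552.4, 146.4, 128.8]
orientation: [-0.008, 2.155, -2.205]
force: [-0.6, -0.4, -4.2]
gripper_width: 16.0
t 9.85 TCP [552.4 146.4 128.8] tines(tray) [40.1 -0.6 30.3] yaw_rel 0.34 pitchup 2.13 roll -1.36 F [-0.6 -0.4 -4.2] w 16.0
units [-0.169 -0.119 -0.016]
```

View pics/w8.png

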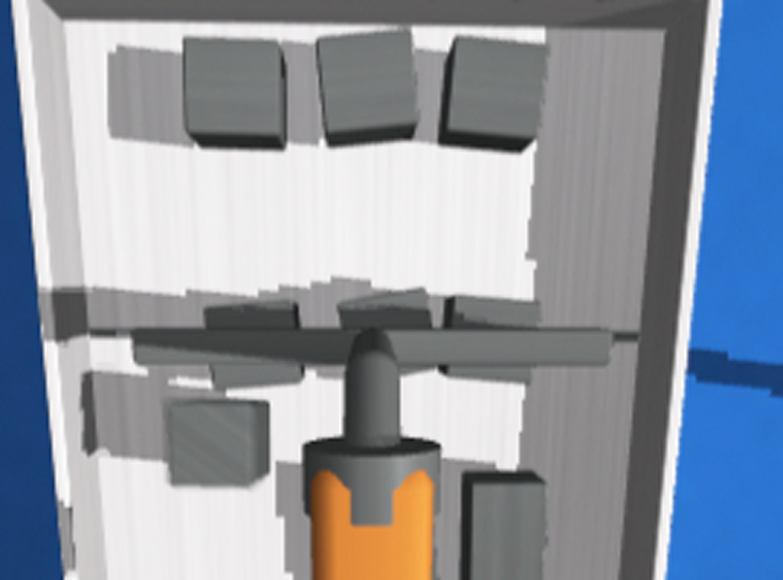

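View pics/s8.png

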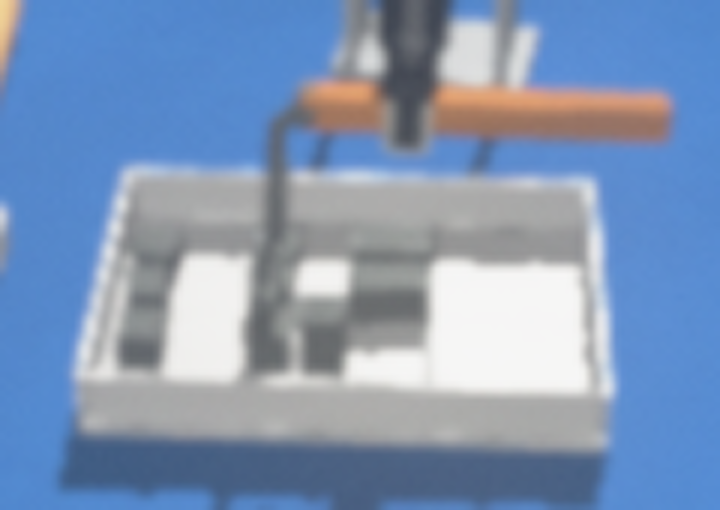

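One long (left, crop (217,440)) has landed on end at about x≈20. The other two lie flat. I'll tip it over by pushing high with the tines.

```bash
python3 - <<'E'
from h import *
from tn import *
c=camera("wrist"); f=lambda x,y:(130+(x+.5)/2.9-.5,(y+.5)/2.9-.5)
T=lambda q,z:(A@(onplane(c,*f(*q),z)-O)).round(1)
for q in [(168,400),(268,402),(170,485),(255,487)]: print("stand top",T(q,45))
print(T((500,475),27),"row far",T((255,302),27),T((490,297),27), "line", T((620,337),5))
E
python3 -m creep '[{"xyz":[0,-0.3,0],"roll":-0.03},{"xyz":[0,0,0],"roll":0}]'; python3 tn.py 12 5 38
```

```text
stand top [25.1 50.9 45. ]
stand top [24.7 25.9 45. ]
stand top [ 3.5 51.6 45. ]
stand top [ 3.  29.8 45. ]
[  3.1 -36.7  27. ] row far [49.2 30.3 27. ] [ 50.8 -32.   27. ] line [ 40.4 -74.3   5. ]
t: 10.17
ee_pos: [554.1, 146.8, 138.9]
orientation: [-0.01, 2.153, -2.202]
force: [1.1, 0.8, -3.2]
gripper_width: 16.3
t 10.17 TCP [554.1 146.8 138.9] tines(tray) [41.9  0.  40.5] yaw_rel 0.55 pitchup 2.24 roll -1.34 F [ 1.1  0.8 -3.2] w 16.3
units [ 0.999  0.039 -0.176]
```

```bash
python3 -m creep '[{"xyz":[0.2,0.08,-0.05],"roll":0.03},{"xyz":[0.2,0.02,0],"roll":0.03},{"xyz":[0.2,0.02,0],"roll":0},{"xyz":[0.2,0,0],"roll":0}]'; python3 tn.py 8 2 38;  python3 - <<'E'
from h import *
c=camera("wrist"); crop(c,130,0,400,200,2.9,"w9.png")
c=camera("side"); crop(c,200,200,320,285,6,"s9.png")
E
```

```text
t: 10.5
ee_pos: [530.8, 147.5, 135.1]
orientation: [0.005, 2.157, -2.203]
force: [1.0, 0.5, -3.8]
gripper_width: 16.4
t 10.50 TCP [530.8 147.5 135.1] tines(tray) [19.1  1.2 36.9] yaw_rel 0.02 pitchup 2.48 roll -1.25 F [ 1.   0.5 -3.8] w 16.4
units [ 0.369 -0.052 -0.025]
```

View pics/w9.png

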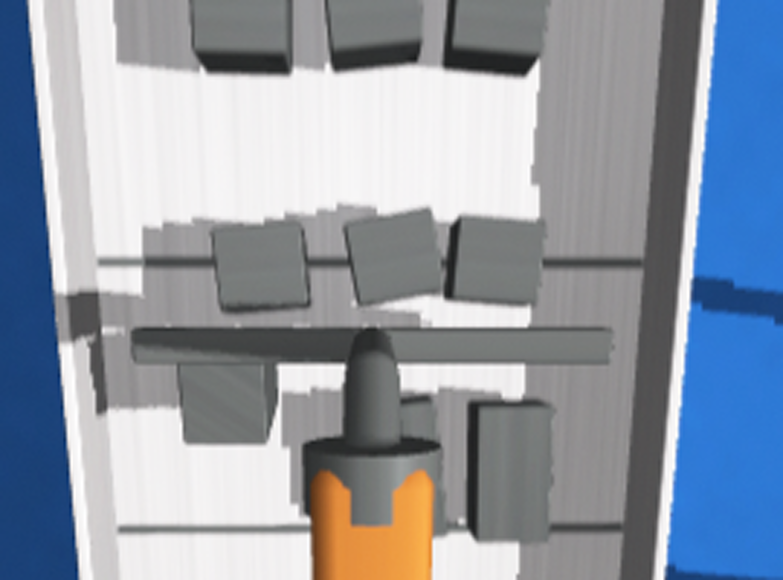

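View pics/s9.png

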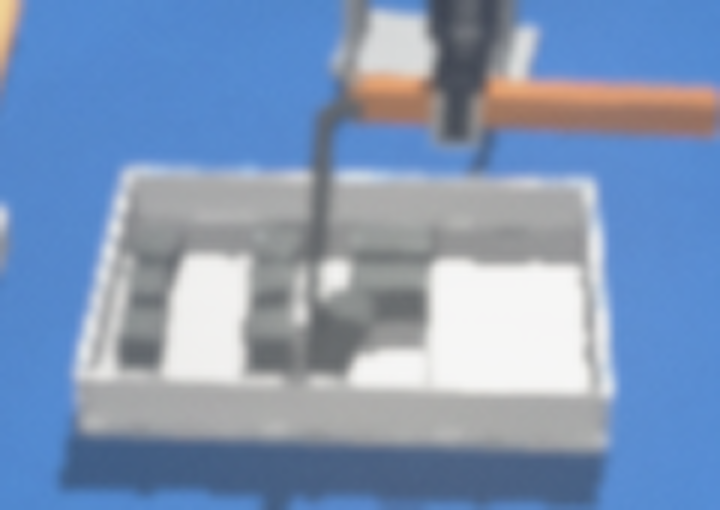

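It's tilting towards -x. Continue.

```bash
python3 -m creep '[{"xyz":[0.2,0,0],"roll":0},{"xyz":[0.2,0,0],"roll":0},{"xyz":[0.1,0,0],"roll":0},{"xyz":[-0.1,0,0],"roll":0},{"xyz":[-0.1,0,0],"roll":0}]'; python3 tn.py 8 2 38;  python3 - <<'E'
from h import *
c=camera("wrist"); crop(c,130,0,400,200,2.9,"w10.png")
c=camera("side"); crop(c,200,200,320,285,6,"s10.png")
E
```

```text
t: 11.02
ee_pos: [518.4, 146.8, 134.4]
orientation: [0.0, 2.156, -2.205]
force: [0.4, 0.8, -4.0]
gripper_width: 16.2
t 11.02 TCP [518.4 146.8 134.4] tines(tray) [ 6.4  1.  36. ] yaw_rel 0.10 pitchup 2.31 roll -1.32 F [ 0.4  0.8 -4. ] w 16.2
units [-0.055 -0.064 -0.032]
```

View pics/w10.png

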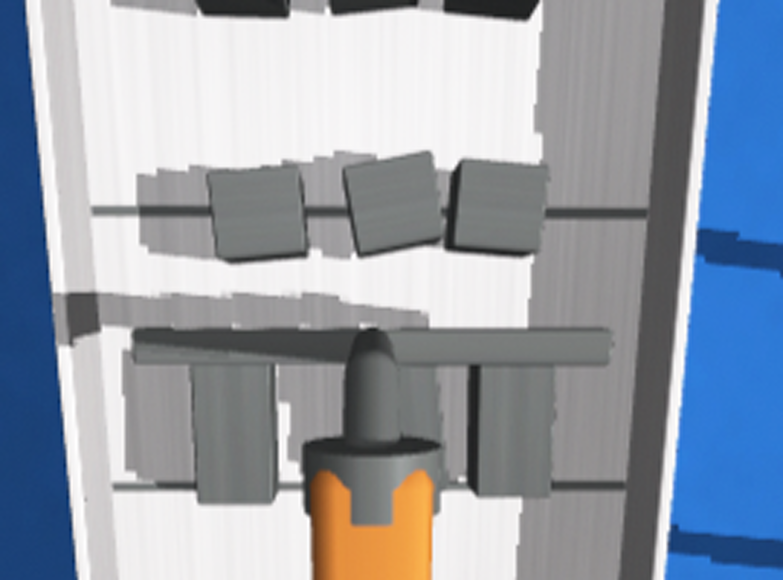

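View pics/s10.png

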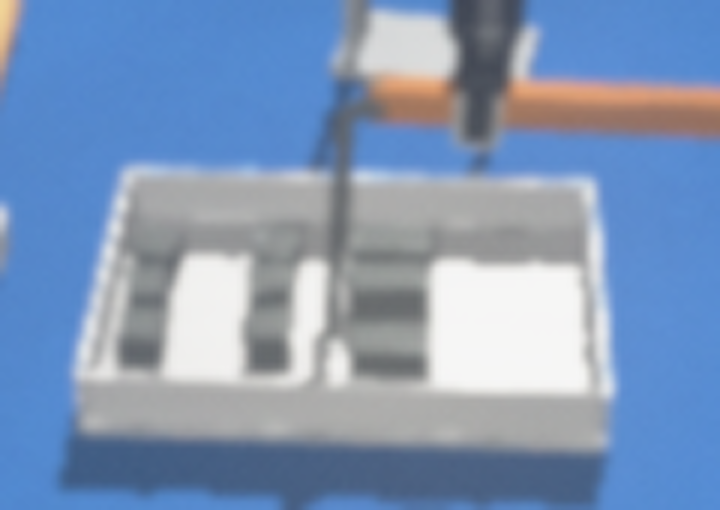

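All nine lie flat now, in three rows with clear gaps. I'll set the tines down in the gap between the longs and the near row, then draw the longs into the near third.

```bash
python3 -m creep '[{"xyz":[-0.25,0,0],"roll":0},{"xyz":[0,0.3,0],"roll":0},{"xyz":[0,0.3,0],"roll":0},{"xyz":[0,0,0],"roll":0}]'; python3 tn.py 13 0 9;  python3 - <<'E'
from h import *
c=camera("side"); crop(c,200,200,320,285,6,"s11.png")
c=camera("wrist"); crop(c,130,0,400,200,2.9,"w11.png")
E
```

```text
t: 11.45
ee_pos: [529.9, 146.8, 115.4]
orientation: [0.005, 2.157, -2.203]
force: [0.0, -0.2, -4.8]
gripper_width: 16.2
t 11.45 TCP [529.9 146.8 115.4] tines(tray) [18.2  0.6 17.3] yaw_rel 0.02 pitchup 2.47 roll -1.26 F [ 0.  -0.2 -4.8] w 16.2
units [0.186 0.268 0.013]
```

View pics/s11.png

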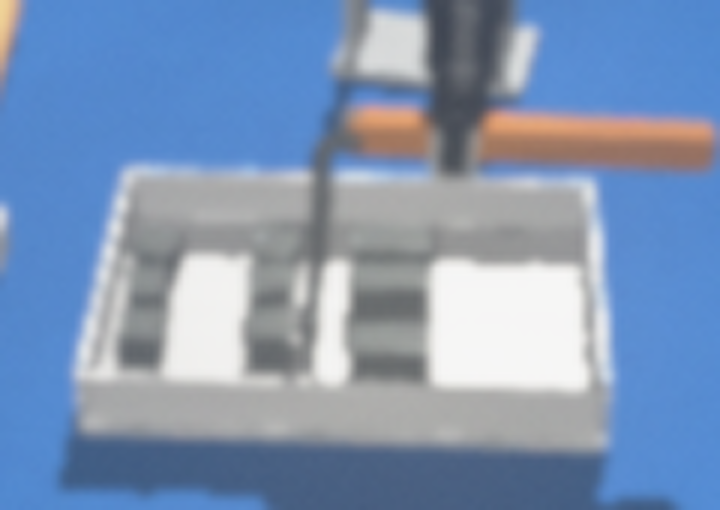

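View pics/w11.png

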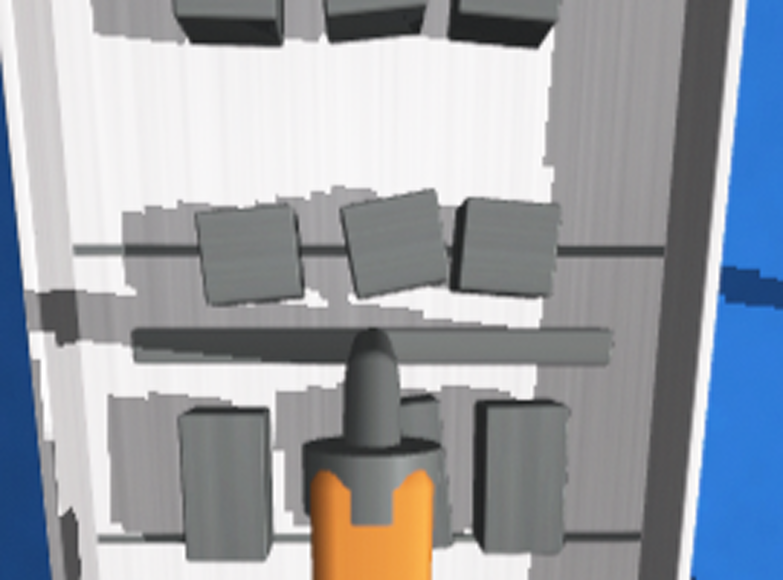

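```bash
python3 -m creep '[{"xyz":[0.1,0.15,0],"roll":0},{"xyz":[0.1,0.1,0],"roll":0},{"xyz":[0.2,0,0],"roll":0},{"xyz":[0.2,0,0],"roll":0}]'; python3 tn.py -42 0 8.5
```

```text
t: 11.88
ee_pos: [512.6, 146.4, 107.7]
orientation: [0.008, 2.157, -2.201]
force: [2.9, -0.2, -2.9]
gripper_width: 15.8
t 11.88 TCP [512.6 146.4 107.7] tines(tray) [1.1 0.9 9.7] yaw_rel 0.01 pitchup 2.64 roll -1.21 F [ 2.9 -0.2 -2.9] w 15.8
units [ 1.439 -0.026  0.03 ]
```

```bash
python3 -m creep '[{"xyz":[0.25,0.01,0.02],"roll":0},{"xyz":[0.25,0.01,0],"roll":0},{"xyz":[0.25,0,0],"roll":0}]'; python3 tn.py -43 0 9
```

```text
t: 12.13
ee_pos: [490.7, 145.5, 107.3]
orientation: [0.015, 2.156, -2.195]
force: [2.6, 0.3, -4.1]
gripper_width: 16.1
t 12.13 TCP [490.7 145.5 107.3] tines(tray) [-20.1   1.    9.8] yaw_rel 0.02 pitchup 3.01 roll -1.10 F [ 2.6  0.3 -4.1] w 16.1
units [ 0.763 -0.013  0.034]
```

```bash
python3 -m creep '[{"xyz":[0.25,0.01,0.02],"roll":0},{"xyz":[0.25,0.01,0],"roll":0},{"xyz":[0.25,0,0],"roll":0},{"xyz":[0,0,0],"roll":0}]'; python3 tn.py -43 0 9;  python3 - <<'E'
from h import *
c=camera("side"); crop(c,200,200,320,285,6,"s12.png")
c=camera("wrist"); cv2.imwrite("pics/w12.png",c["frame"])
E
```

```text
t: 12.47
ee_pos: [465.4, 144.2, 106.6]
orientation: [0.017, 2.155, -2.192]
force: [0.6, 0.2, -3.4]
gripper_width: 16.3
t 12.47 TCP [465.4 144.2 106.6] tines(tray) [-45.2   0.9   9.2] yaw_rel 0.08 pitchup 3.16 roll -1.06 F [ 0.6  0.2 -3.4] w 16.3
units [-0.074  0.012  0.03 ]
```

View pics/s12.png

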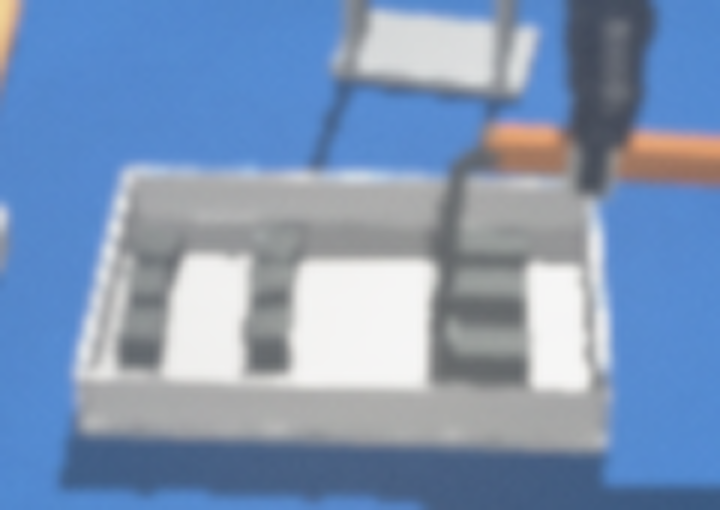

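View pics/w12.png

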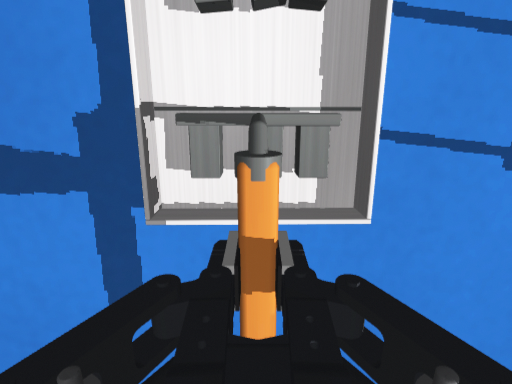

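All three longs are in the near third. Next I'll lift and go behind the near row.

```bash
python3 -m creep '[{"xyz":[-0.15,-0.1,0],"roll":0},{"xyz":[0,-0.8,0],"roll":0},{"xyz":[0,-0.8,0],"roll":0},{"xyz":[-0.5,0,0],"roll":0},{"xyz":[-0.9,0.05,0],"roll":0},{"xyz":[-0.9,0.05,0],"roll":0},{"xyz":[-0.9,0.05,0],"roll":0},{"xyz":[-0.4,0,0],"roll":0},{"xyz":[0,0,0],"roll":0}]'; python3 tn.py 69 0 50
```

```text
t: 13.32
ee_pos: [575.8, 147.4, 157.8]
orientation: [-0.001, 2.158, -2.206]
force: [0.1, 0.3, -3.7]
gripper_width: 16.1
t 13.32 TCP [575.8 147.4 157.8] tines(tray) [63.6 -0.8 59.3] yaw_rel 0.05 pitchup 2.18 roll -1.32 F [ 0.1  0.3 -3.7] w 16.1
units [-0.17   0.316 -0.032]
```

```bash
python3 -m creep '[{"xyz":[-0.1,0.4,-0.03],"roll":0},{"xyz":[0,0.4,0],"roll":0},{"xyz":[0,0.2,0],"roll":0},{"xyz":[0,0,0],"roll":0}]'; python3 tn.py 69 0 9;python3 - <<'E'
from h import *
c=camera("wrist"); crop(c,130,0,400,200,2.9,"w13.png")
E
```

```text
t: 13.65
ee_pos: [577.3, 147.0, 123.1]
orientation: [-0.008, 2.16, -2.211]
force: [-1.0, -0.7, -3.6]
gripper_width: 16.2
t 13.65 TCP [577.3 147.  123.1] tines(tray) [64.4 -1.3 24.2] yaw_rel 0.02 pitchup 1.83 roll -1.38 F [-1.  -0.7 -3.6] w 16.2
units [-0.137  0.511 -0.055]
```

View pics/w13.png

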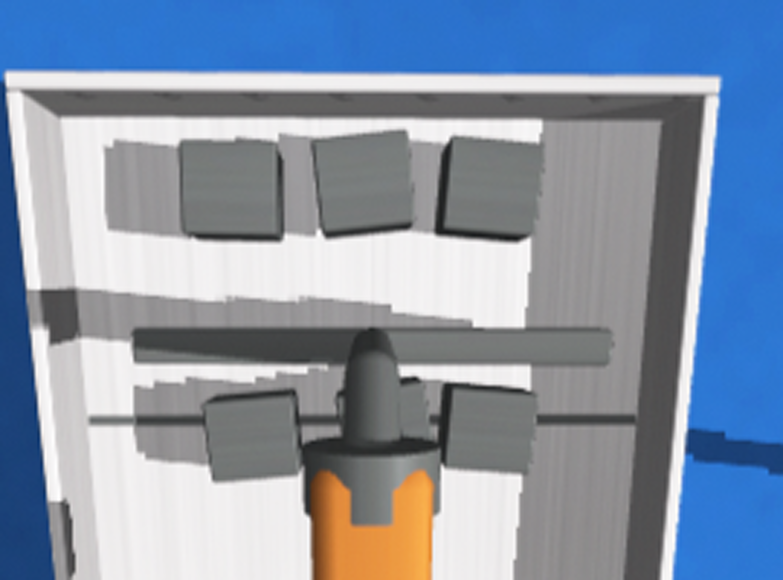

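```bash
python3 -m creep '[{"xyz":[0,0.3,-0.04],"roll":0},{"xyz":[0,0.15,0],"roll":0},{"xyz":[0.2,0.05,0],"roll":0},{"xyz":[0.2,0,0],"roll":0}]'; python3 tn.py 22 0 9
```

```text
t: 14.03
ee_pos: [564.7, 147.9, 106.6]
orientation: [-0.008, 2.16, -2.21]
force: [1.3, -0.5, -3.7]
gripper_width: 16.4
t 14.03 TCP [564.7 147.9 106.6] tines(tray) [51.9  0.1  7.7] yaw_rel 0.07 pitchup 1.84 roll -1.37 F [ 1.3 -0.5 -3.7] w 16.4
units [ 0.995 -0.074  0.005]
```

```bash
python3 -m creep '[{"xyz":[0.2,-0.04,0],"roll":0},{"xyz":[0.2,-0.02,0],"roll":0},{"xyz":[0.2,-0.01,0],"roll":0},{"xyz":[0.2,0,0],"roll":0},{"xyz":[0.1,0,0],"roll":0}]'; python3 tn.py 22 0 9
```

```text
t: 14.45
ee_pos: [534.8, 147.2, 109.4]
orientation: [-0.006, 2.159, -2.208]
force: [0.3, 0.0, -4.9]
gripper_width: 16.1
t 14.45 TCP [534.8 147.2 109.4] tines(tray) [22.3  0.7 10.7] yaw_rel 0.11 pitchup 2.00 roll -1.32 F [ 0.3  0.  -4.9] w 16.1
units [0.01  0.056 0.022]
```

Now I'll back off a little, lift clear, and look.

```bash
python3 -m creep '[{"xyz":[-0.15,-0.1,0],"roll":0},{"xyz":[0,-0.7,0],"roll":0},{"xyz":[0,-0.9,0],"roll":0},{"xyz":[0,-0.9,0],"roll":0},{"xyz":[0,-0.6,0],"roll":0},{"xyz":[0,0,0],"roll":0}]'; python3 tn.py 22 0 90; python3 - <<'E'
from h import *
c=camera("wrist"); cv2.imwrite("pics/w14.png",c["frame"])
c=camera("side"); crop(c,200,150,320,285,5,"s14.png")
E
```

```text
t: 14.95
ee_pos: [533.6, 149.1, 209.2]
orientation: [-0.014, 2.16, -2.212]
force: [0.7, 1.3, -2.8]
gripper_width: 16.5
t 14.95 TCP [533.6 149.1 209.2] tines(tray) [ 20.5   2.6 110.1] yaw_rel 0.15 pitchup 1.63 roll -1.41 F [ 0.7  1.3 -2.8] w 16.5
units [-0.03   0.672  0.069]
```

View pics/w14.png

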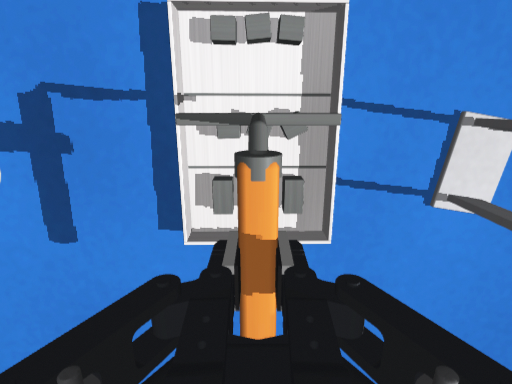

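View pics/s14.png

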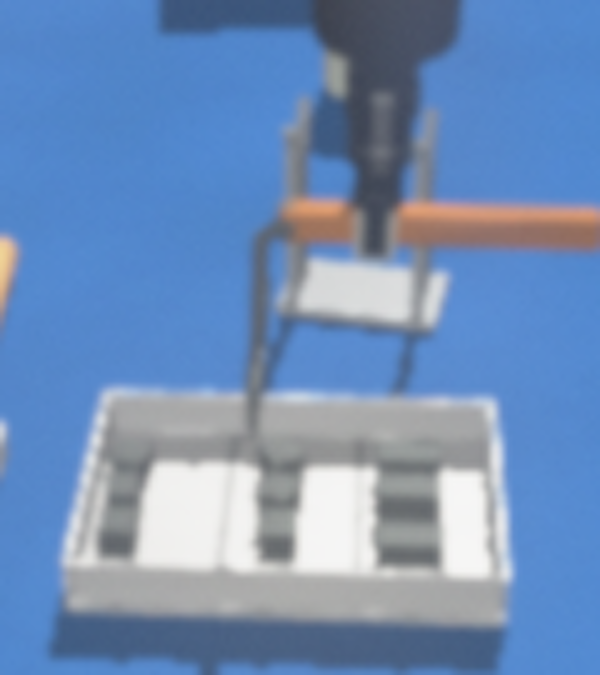

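The wrist view shows far shorts at v≈28, middle shorts at v≈125 and longs at v≈195, with the lines at v≈95 and 167. That's three flat pieces per third. Now I'll take the rake back, high enough to clear the forks.

```bash
python3 -m creep '[{"xyz":[0,-0.8,0],"roll":0},{"xyz":[-0.1,-0.8,0.4],"roll":0.1},{"xyz":[-0.1,0,0.7],"roll":0.2},{"xyz":[-0.1,0,0.7],"roll":0.2},{"xyz":[-0.1,0,0.7],"roll":0.2},{"xyz":[-0.1,0,0.7],"roll":0.2},{"xyz":[-0.1,0,0.7],"roll":0.2},{"xyz":[-0.1,0,0.7],"roll":0.2},{"xyz":[-0.1,0,0.7],"roll":0.1}]'; python3 go.py 559 -114 255 172.8;python3 tn.py
```

```text
t: 15.8
ee_pos: [541.2, -11.5, 242.9]
orientation: [-0.131, -2.129, 2.187]
force: [0.8, 0.7, -3.6]
gripper_width: 16.3
t 15.80 pos [541.2 -11.5 242.9] yaw 173.01 tilt 1.55 F [ 0.8  0.7 -3.6] w 16.3
units xyz [-1.005 -0.312  3.328] world d [  17.8 -102.5   12.1]
roll units 0.031
R [[-0.993, -0.002, -0.122], [0.122, -0.027, -0.992], [-0.001, -1.0, 0.027]]
t 15.80 TCP [541.2 -11.5 242.9] tines(tray) [  17.8 -168.8  142. ] yaw_rel -9.24 pitchup 0.07 roll -1.55 F [ 0.8  0.7 -3.6] w 16.3
```

```bash
python3 -m creep '[{"xyz":[-0.2,-0.3,0.6],"roll":0},{"xyz":[-0.2,-0.2,0.7],"roll":0},{"xyz":[-0.2,-0.1,0.7],"roll":0},{"xyz":[-0.2,0,0.7],"roll":0},{"xyz":[-0.2,0,0.5],"roll":0},{"xyz":[0,0,0.1],"roll":0},{"xyz":[0,0,0],"roll":0}]'; python3 go.py 559 -114 255 172.8;python3 tn.py;python3 - <<'E'
from h import *
c=camera("wrist"); cv2.imwrite("pics/w15.png",c["frame"])
E
```

```text
t: 16.38
ee_pos: [550.9, -125.1, 249.0]
orientation: [-0.113, -2.107, 2.175]
force: [0.3, 0.2, -3.8]
gripper_width: 16.4
t 16.38 pos [ 550.9 -125.1  249. ] yaw 172.46 tilt 2.35 F [ 0.3  0.2 -3.8] w 16.4
units xyz [-0.215 -0.218 -0.397] world d [ 8.1 11.1  6. ]
roll units -0.049
R [[-0.991, -0.028, -0.13], [0.131, -0.03, -0.991], [0.024, -0.999, 0.033]]
t 16.38 TCP [ 550.9 -125.1  249. ] tines(tray) [  20.3 -283.4  146.6] yaw_rel -9.79 pitchup -1.37 roll -1.91 F [ 0.3  0.2 -3.8] w 16.4
```

View pics/w15.png

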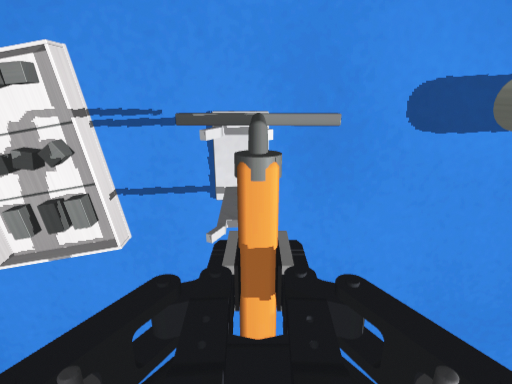

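```bash
python3 -m creep '[{"xyz":[-0.2,0.2,-0.35],"roll":-0.04},{"xyz":[0,0.6,0],"roll":0},{"xyz":[0,0.7,0],"roll":0},{"xyz":[0,0,0],"roll":0}]'; python3 go.py 559 -114 170 172.8;python3 tn.py
```

```text
t: 16.77
ee_pos: [558.0, -107.5, 199.6]
orientation: [-0.098, -2.118, 2.177]
force: [-0.8, 0.7, -4.3]
gripper_width: 16.1
t 16.77 pos [ 558.  -107.5  199.6] yaw 173.23 tilt 2.21 F [-0.8  0.7 -4.3] w 16.1
units xyz [-0.083  0.99   0.183] world d [  1.   -6.5 -29.6]
roll units 0.063
R [[-0.993, -0.029, -0.117], [0.118, -0.026, -0.993], [0.025, -0.999, 0.029]]
t 16.77 TCP [ 558.  -107.5  199.6] tines(tray) [  28.2 -264.8   97. ] yaw_rel -9.02 pitchup -1.45 roll -1.66 F [-0.8  0.7 -4.3] w 16.1
```

```bash
python3 -m creep '[{"xyz":[-0.03,0.5,0.15],"roll":0.06},{"xyz":[0,0.4,0],"roll":0},{"xyz":[0,0,0],"roll":0}]'; python3 go.py 559 -114 140 172.8;python3 - <<'E'
from h import *
c=camera("wrist"); cv2.imwrite("pics/w16.png",c["frame"])
c=camera("side"); crop(c,230,130,330,235,6,"s16.png")
c=camera("top"); crop(c,255,160,325,255,6,"t16.png")
E
```

```text
t: 17.02
ee_pos: [558.6, -106.0, 171.2]
orientation: [-0.096, -2.121, 2.174]
force: [0.5, 0.3, -3.4]
gripper_width: 16.1
t 17.02 pos [ 558.6 -106.   171.2] yaw 173.26 tilt 2.13 F [ 0.5  0.3 -3.4] w 16.1
units xyz [-0.071  1.047  0.237] world d [  0.4  -8.  -31.2]
roll units 0.068
R [[-0.993, -0.029, -0.117], [0.117, -0.023, -0.993], [0.026, -0.999, 0.026]]
```

View pics/w16.png

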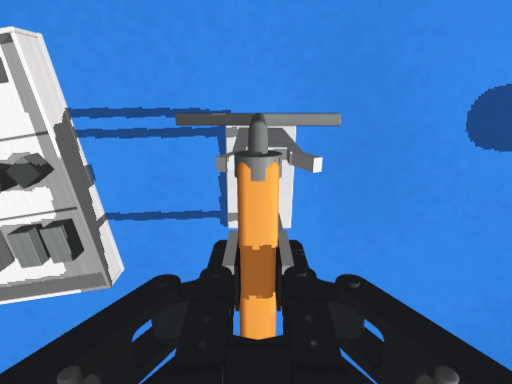

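View pics/s16.png

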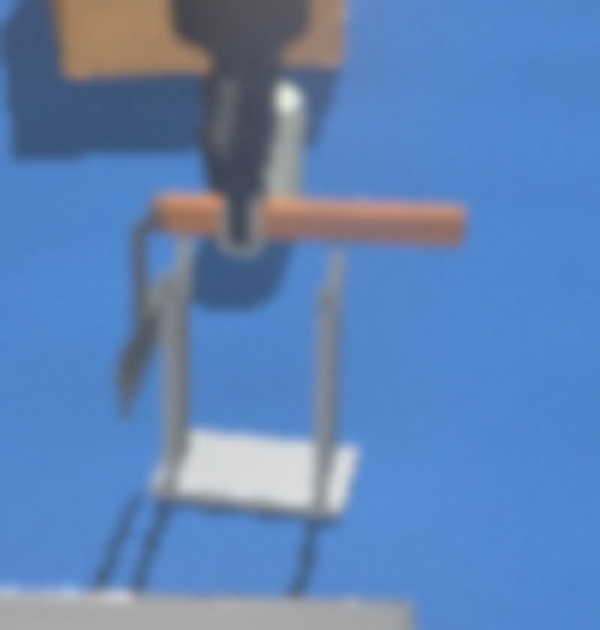

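View pics/t16.png

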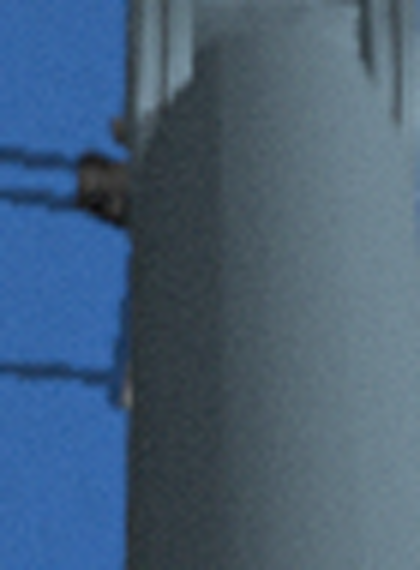

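```bash
python3 -m creep '[{"xyz":[-0.03,0,0.25],"roll":0.06},{"xyz":[0,0,0.1],"roll":0},{"xyz":[0,0,0],"roll":0}]'; python3 go.py 559 -114 140 172.8
```

```text
t: 17.42
ee_pos: [561.5, -118.6, 176.8]
orientation: [-0.114, -2.119, 2.175]
force: [0.4, -0.2, -3.7]
gripper_width: 16.1
t 17.42 pos [ 561.5 -118.6  176.8] yaw 172.78 tilt 1.85 F [ 0.4 -0.2 -3.7] w 16.1
units xyz [ 0.081  1.224 -0.174] world d [ -2.5   4.6 -36.8]
roll units -0.002
R [[-0.992, -0.021, -0.125], [0.126, -0.025, -0.992], [0.018, -0.999, 0.027]]
```

```bash
python3 -m creep '[{"xyz":[0.05,0,-0.14],"roll":0},{"xyz":[0,0.15,0],"roll":0},{"xyz":[0,0.15,0],"roll":0},{"xyz":[0,0,0],"roll":0}]'; python3 go.py 559 -114 140 172.8
```

```text
t: 17.75
ee_pos: [561.1, -115.1, 168.5]
orientation: [-0.12, -2.12, 2.176]
force: [-0.9, 0.2, -3.1]
gripper_width: 16.3
t 17.75 pos [ 561.1 -115.1  168.5] yaw 172.67 tilt 1.76 F [-0.9  0.2 -3.1] w 16.3
units xyz [ 0.06   0.951 -0.052] world d [ -2.1   1.1 -28.5]
roll units -0.018
R [[-0.992, -0.018, -0.127], [0.128, -0.025, -0.992], [0.015, -1.0, 0.027]]
```

```bash
python3 -m creep '[{"xyz":[0.06,0.3,-0.05],"roll":0},{"xyz":[0,0.3,-0.02],"roll":0},{"xyz":[0,0.15,0],"roll":0},{"xyz":[0,0,0],"roll":0}]'; python3 go.py 559 -114 122 172.8;python3 - <<'E'
from h import *
c=camera("wrist"); cv2.imwrite("pics/w17.png",c["frame"])
E
```

```text
t: 18.08
ee_pos: [558.3, -112.6, 142.8]
orientation: [-0.117, -2.12, 2.175]
force: [0.9, 0.3, -3.3]
gripper_width: 16.1
t 18.08 pos [ 558.3 -112.6  142.8] yaw 172.71 tilt 1.79 F [ 0.9  0.3 -3.3] w 16.1
units xyz [-0.039  0.695  0.025] world d [  0.7  -1.4 -20.8]
roll units -0.013
R [[-0.992, -0.019, -0.126], [0.127, -0.025, -0.992], [0.016, -1.0, 0.027]]
```

View pics/w17.png

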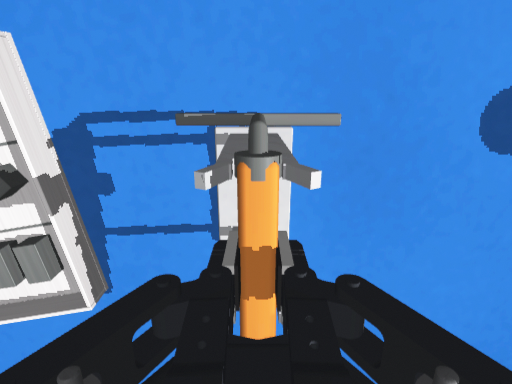

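The handle (u≈258) is centred between the front fork tips (u≈203 and 313). I'll lower it into the seats.

```bash
python3 -m creep '[{"xyz":[0,0.25,0.02],"roll":0},{"xyz":[0,0.2,0],"roll":0},{"xyz":[0,0,0],"roll":0}]'; python3 go.py 559 -114 120.8 172.8
```

```text
t: 18.38
ee_pos: [558.5, -113.7, 128.5]
orientation: [-0.118, -2.12, 2.176]
force: [0.3, 0.4, -3.5]
gripper_width: 16.2
t 18.38 pos [ 558.5 -113.7  128.5] yaw 172.72 tilt 1.77 F [ 0.3  0.4 -3.5] w 16.2
units xyz [-0.021  0.258  0.001] world d [ 0.5 -0.3 -7.7]
roll units -0.012
R [[-0.992, -0.018, -0.126], [0.127, -0.025, -0.992], [0.015, -1.0, 0.027]]
```

```bash
python3 -m creep '[{"xyz":[0,0.08,0],"roll":0},{"xyz":[0,0.05,0],"roll":0}]'; python3 go.py 559 -114 120.8 172.8
```

```text
t: 18.55
ee_pos: [558.5, -113.9, 124.2]
orientation: [-0.119, -2.12, 2.176]
force: [-0.3, 0.0, -3.6]
gripper_width: 16.2
t 18.55 pos [ 558.5 -113.9  124.2] yaw 172.71 tilt 1.77 F [-0.3  0.  -3.6] w 16.2
units xyz [-0.018  0.114 -0.002] world d [ 0.5 -0.1 -3.4]
roll units -0.014
R [[-0.992, -0.018, -0.127], [0.127, -0.025, -0.992], [0.015, -1.0, 0.027]]
```

```bash
python3 -m creep '[{"xyz":[0,0.06,0],"roll":0},{"xyz":[0,0.04,0],"roll":0}]'; python3 go.py 559 -114 120.8 172.8
```

```text
t: 18.72
ee_pos: [558.7, -114.1, 121.7]
orientation: [-0.119, -2.12, 2.176]
force: [-7.0, 1.9, 11.0]
gripper_width: 16.3
t 18.72 pos [ 558.7 -114.1  121.7] yaw 172.70 tilt 1.77 F [-7.   1.9 11. ] w 16.3
units xyz [-0.011  0.029 -0.005] world d [ 0.3  0.1 -0.9]
roll units -0.015
R [[-0.992, -0.018, -0.127], [0.127, -0.025, -0.992], [0.015, -1.0, 0.027]]
```

```bash
python3 -m creep '[{"xyz":[0,0.04,0],"roll":0}]'; python3 go.py 559 -114 120.8 172.8
```

```text
t: 18.8
ee_pos: [558.6, -114.1, 121.6]
orientation: [-0.119, -2.12, 2.176]
force: [-8.1, 1.2, 13.3]
gripper_width: 16.1
t 18.80 pos [ 558.6 -114.1  121.6] yaw 172.69 tilt 1.77 F [-8.1  1.2 13.3] w 16.1
units xyz [-0.012  0.026 -0.005] world d [ 0.4  0.1 -0.8]
roll units -0.016
R [[-0.992, -0.018, -0.127], [0.127, -0.025, -0.992], [0.015, -1.0, 0.027]]
```

It's seated: Fz is +13 N at the original height. Release.

```bash
python3 -m creep '[{"xyz":[0,0,0],"roll":0},{"xyz":[0,0,0],"roll":0},{"xyz":[0,0,0],"roll":0},{"xyz":[0,0,0],"roll":0},{"xyz":[0,0,0],"roll":0},{"xyz":[0,0,0],"roll":0},{"xyz":[0,0,0],"roll":0},{"xyz":[0,0,0],"roll":0}]' 0; python3 go.py 559 -114 120.8 172.8;python3 - <<'E'
from h import *
c=camera("wrist"); cv2.imwrite("pics/w18.png",c["frame"])
E
```

```text
t: 19.47
ee_pos: [561.9, -114.5, 124.2]
orientation: [-0.127, -2.122, 2.18]
force: [-0.5, -1.2, 0.2]
gripper_width: 85.4
t 19.47 pos [ 561.9 -114.5  124.2] yaw 172.69 tilt 1.61 F [-0.5 -1.2  0.2] w 85.4
units xyz [ 0.096  0.114 -0.008] world d [-2.9  0.5 -3.4]
roll units -0.016
R [[-0.992, -0.011, -0.127], [0.127, -0.026, -0.992], [0.008, -1.0, 0.027]]
```

View pics/w18.png

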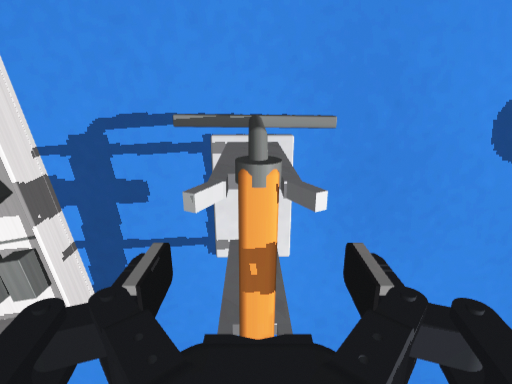

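Fingers are open and clear of the handle. I'll lift straight up and move off towards the start side so the cameras can see.

```bash
python3 -m creep '[{"xyz":[0,-0.4,0],"roll":0},{"xyz":[0,-0.8,0],"roll":0},{"xyz":[0,-0.8,0],"roll":0},{"xyz":[0,-0.8,0],"roll":0},{"xyz":[0,-0.8,0],"roll":0},{"xyz":[0,-0.3,0],"roll":0},{"xyz":[0,0,0],"roll":0}]' && python3 -m creep '[{"xyz":[0.3,0,0.6],"roll":0},{"xyz":[0.3,0,0.8],"roll":0},{"xyz":[0.3,0,0.8],"roll":0},{"xyz":[0.3,0,0.8],"roll":0},{"xyz":[0.3,0,0.8],"roll":0},{"xyz":[0.3,0,0.8],"roll":0},{"xyz":[0,0,0.8],"roll":0},{"xyz":[0,0,0.5],"roll":0},{"xyz":[0,0,0],"roll":0},{"xyz":[0,0,0],"roll":0}]'; cp h.py x.py; python3 - <<'E'
from h import *
c=camera("top"); crop(c,165,150,325,255,5,"t19.png")
c=camera("side"); crop(c,200,160,320,285,5,"s19.png")
E
python3 m1.py | grep -v base
```

```text
t: 20.1
ee_pos: [562.1, -111.1, 249.3]
orientation: [-0.125, -2.122, 2.178]
force: [0.0, -0.6, -0.2]
gripper_width: 85.2
t: 20.93
ee_pos: [478.9, -283.3, 246.3]
orientation: [-0.11, -2.125, 2.171]
force: [1.6, -0.2, -0.9]
gripper_width: 85.2
tray corners [[700.3 235.2]
 [706.8  66.9]
 [457.   56.8]
 [452.4 225.2]]
centre [579.1 146. ] ax [247.9  10. ] [249.7  10.1] w [ -6.4 168.3] [ -4.6 168.5]
line [array([618.2, 229.3]), array([624.8,  70.5])]
line [array([538. , 226.1]), array([543.8,  67.9])]
handle [ 524.9 -108.1] [ 0.991 -0.137] -7.899265906759139 -86.70016927431479 83.84929484971265 351
ends [439.  -96.2] [ 607.9 -119.6]
rake origin [ 559.8 -112.9] from far end [ 555.4 -112.3]
[522.9 462.9]
[ 563. -458.]
```

View pics/t19.png

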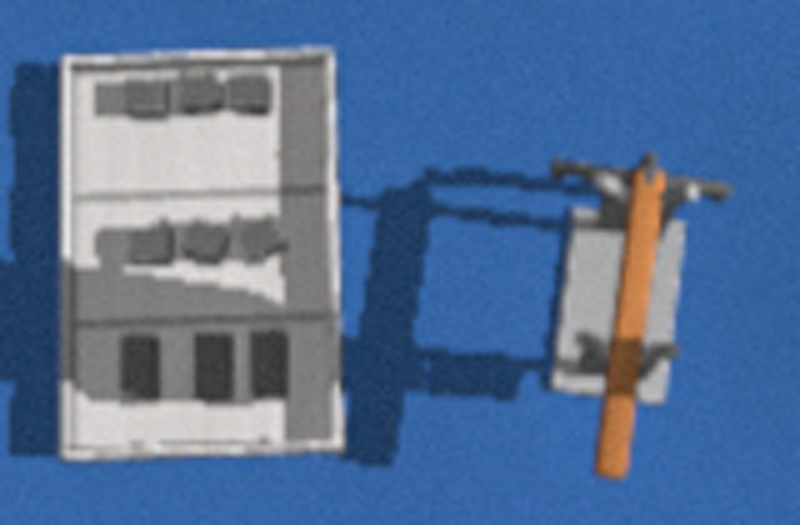

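View pics/s19.png

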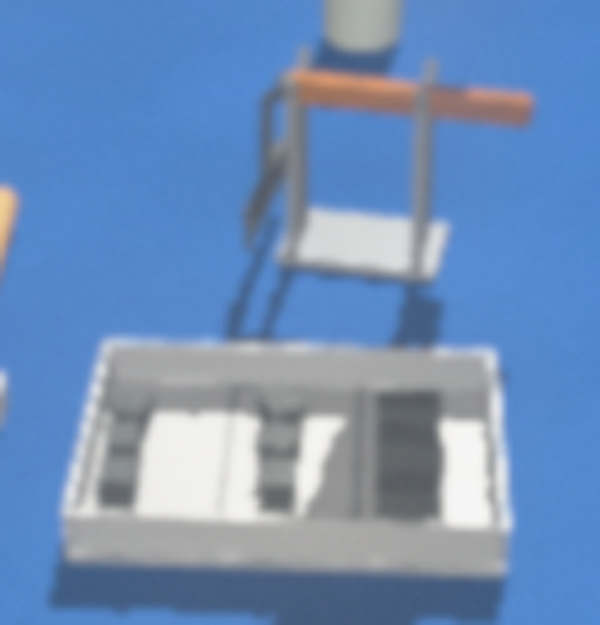

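```bash
python3 -c "
from workcell import hand_in; print(hand_in())"
```

```text
the job is handed in; nothing more can be done
None
```

I finished the job and handed it in at about t = 21 s of the 72 s allowed; `hand_in` gave no verdict.

- **Touching the floor:** I set the tines down in the empty middle third. The net contact force was about 6 to 20 N over at least 0.16 s, against the 0.15 s needed and under the 35 N limit.
- **Raking:** I pulled the three long offcuts off the top of the heap. One landed on end, so I tipped it flat with the tines. I then drew the longs into the near third and the nearer row of shorts into the middle third.
- **Last look at the tray:** the top and side pictures show all nine flat and none stacked: three longs in the near third, three shorts in the middle and three in the far. I judged the flatness by eye and did not measure heights.
- **Rake, mug and tin:** the rake is back in both forks, with its axis within about 1 mm and 0.5° of its first measured pose. The gripper is open and clear of everything. No contact with the mug or tin was seen, but I did not re-measure their positions at the end.
- **Tilt:** the tool crept up to about 3° off vertical during the moves, which the interface cannot correct. It did not affect raking or hanging the rake.

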